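# Put the canister away in the lidded ingredient box

## Task

A square canister has been left lying on the closed lid of the steel ingredient box. Take it off and stand it upright on the counter, then swing the lid up and over, easing it and not flinging it, until it stays open by itself. Then put the canister into the box, set down upright on the box floor in the free space next to the two jars, without dropping it and without shoving or tipping anything else.

Things in the scene. Friction and masses are not known exactly. Their poses are not given: they have to be found in the camera images.
- box: Stainless counter ingredient box, fixed, 180 mm deep (its x) by 350 mm wide (its y), walls 4 mm, rim 153 mm and inner floor 12 mm above the counter, inside 172 x 342 mm. Origin: centre of its underside, on the counter; x points from the front (robot side) to the hinged rear, z up.
- lid (a joint): Hinge angle of the box lid, rad: 0 shut (flat), grows as the front edge rises, stop at 1.95. A 0.5 kg flat steel cover, no spring, lightly damped: below its balance point (about 1.56, upright) it falls shut, beyond it it falls back against the stop and stays. 192 mm from hinge to front edge, 360 mm wide, 4 mm thick, top 157 mm above the counter when shut; rim turned down 13 mm at front and sides.
- lid_handle (a point): Middle of the grip bar of the black bow handle on top of the lid at its front edge: round bar 12 mm thick, 130 mm long, along the box's y, on two end posts. Moves with the lid: 182 mm from the hinge axis along the lid, 42 mm above the lid's mid-plane (197 mm above the counter when shut). 34 mm free under the bar; the lid's front edge is 10 mm beyond it.
- lid_hinge (a point): Middle of the lid's hinge axis, fixed on the box at its rear rim, 155 mm above the counter, 97 mm behind the box's centre. The axis runs along the box's y. The point's own axes are those of the box.
- canister: The white square canister with a black cap, to be put away. 62 x 62 mm, 130 mm tall: white body 112 mm, then a 56 mm square cap 18 mm high. About 0.3 kg (0.2 to 0.4). Origin: centre of its base; z runs from base to cap. It starts lying on one side on the lid, behind the handle, cap end to the left (within about 30 degrees).
- jar_square: Canister of the same kind (62 x 62 x 130 mm), standing in the box. Origin: centre of its base. Leave it.
- jar_round: Round white jar with a black cap, 64 mm diameter, 110 mm tall, standing in the box close beside the square one; the pair may stand anywhere along the box, either one on the left. Origin: centre of its base. Leave it.
- cake_tin: Dark round springform cake tin, 190 mm diameter, 65 mm high, loose on the counter well to the right of the box (the counter between them is clear). Origin: centre of its underside. Leave it.
- bowl: White bowl, 160 mm across the rim, 70 mm high, loose on the counter, farther from the robot than the clear patch between box and tin. Origin: centre of its underside. Leave it.
Things that resemble listed ones, but are neither listed nor needed, are in the scene too. What is shaped like the canister but brown or purple is not meant.

How it is judged:
By the outcome, as a careful person would: the job done as asked, in the order asked, and still so for the second after the job is handed in, with the robot touching nothing.
It also fails if it takes over 72 s, if anything falls off the work surface, if the arm or the gripper's body presses on something with over 40 N, if the wrist force passes 120 N, or if a joint passes its speed limit or range.

## Robot

A 6-joint arm with a two-finger parallel gripper is mounted at the origin on the work surface. World frame = base frame: x ahead of the robot, y to its left, z up, the work surface at z = 0. Lengths are in mm, angles in rad, forces in N, time in s.
With the tool pointing down it reaches from about 275 to 1000 mm from the base axis. Payload 8.4 kg.
Tool frame: the origin (TCP) lies at the very end of the fingers, on their centre line; the grasp point (between the pads) lies 19 mm behind it; z points along the fingers, x is the direction in which the jaws open and shut, and the axes are right-handed (so a half turn about z gives the same grasp; the last joint's range is limited). The gripper opens to 85 mm and grips with 20 to 120 N. Pads are 22 mm wide; open, the fingers measure 114 mm over their backs; the gripper's body (76 mm by 85 mm) begins 54 mm behind the grasp point. The pads swing forward as they close: fully open they stand 13 mm farther back than shut.
Start: joints at [1.313, 0.353, 1.633, -0, 1.155, -0.002], TCP at [158.136, 604.666, 231.281] pointing down, gripper open.
Joint ranges: [-2.63, 2.63], [-0.92, 2.1], [0.06, 2.66], [-1.3, 4.44], [0, 2.69], [-3.02, 3.02]. Speed limits (rad/s): [2.22, 2.22, 2.79, 3.14, 3.14, 3.14].

## Interface

Orientations are given as [roll, pitch, yaw] about the fixed x, y, z axes, in that order (R = Rz(yaw) Ry(pitch) Rx(roll)).
In Python, from rig import r gives the robot as it stands.
- The arm moves only by the tool arm_command, never from a script. Its argument "targets" is a list of rows, each a list of 6 numbers: the shift along the tool's x, y, z in m, then the turn, a rotation vector about the tool's x, y, z in rad. A call has 1 to 20 rows; each row shifts and turns the commanded pose from where the row before left it, along the tool's axes as they then stand; what a row does not reach is not made up. A row lasts 1/12 s, in which the tool goes at most 41.7 mm and 7.16 degrees, less where a joint would pass 70% of its speed; a pose out of reach is approached as far as the arm can. A call is refused whole if a number of a shift passes 0.0417 or a number of a turn 0.125, either way. A call with a gripper value outside its range is refused whole. "fingers" is the finger opening in m, from 0 to 0.0854, set as the call begins (left out, the last holds). The fingers move at their own pace and stop on an object; "squeeze" is the grip in N (left out, the last holds). Time passes only in rows, so rows that do not move let the fingers close. It gives the time, the measured TCP pose, the force and the opening at its end, in the units of the state.
- r.sense(): the state, without advancing time (a new reading comes with each control period).
- r.grab_frame(name): name is "side" or "top" or "wrist"; returns a dict with "image" (420x560x3 uint8, blue, green, red), "fx", "fy", "cx", "cy" (pixels), "k1" (the pictures are not rectified: a ray, as slopes to the right and down, at radius r is drawn at 1 + k1 r^2 times it, then the intrinsics apply), "xyz" and "orientation" of the camera in the world. Camera axes: x right, y down, z forward; pixel columns grow to the right and rows downward; lengths in mm; the calibration is good to about 2 mm. A picture is of the moment at which its call begins. There is no depth.
- r.sign_off(): hands the job in, once; it reports no verdict.
The state is a dict: "clock": time; "qpos": joint angles; "qvel": joint speeds; "joint_efforts": joint torques, N m; "eef_pos": TCP position; "tcp_rot": TCP orientation; "contact_force": force on the tool from outside, world axes, zero at the start; "wrist_torque": the same for the moment, N m; "opening": opening from 0.0 (shut) to 1.0 (fully open).
Only numpy, scipy, OpenCV 4.12 (cv2) and the standard library are available. Lean on these libraries where they do the work, as an engineer would, in place of code of your own. Each camera call takes 0.05 s, during which the arm holds its last target.

## Working session

There is one attempt and no reset: what is moved stays moved. The work goes in short steps, Python scripts to look and compute and a tool call to move; the robot and the scene stay as the last step left them, time stands still between calls to the robot, and variables do not carry over. Pictures are saved under pics/ and viewed, and the job is handed in when it is done.

Besides the shell and the picture viewer there is one more tool, called after "Call:" by a JSON object that holds its "fn" and its "kwargs". arm_command: Moves the arm, as the interface text tells. Its arguments: {"type":"object","properties":{"targets":{"type":"array"},"fingers":{"type":"number"},"squeeze":{"type":"number"}},"required":["targets"]}

```bash
ls; mkdir -p pics; python3 - <<'E'
from rig import r
import cv2
print(r.sense())
for n in ["side","top","wrist"]:
    f=r.grab_frame(n); cv2.imwrite(f"pics/a_{n}.png",f["image"]); print(n,{k:v for k,v in f.items() if k!="image"})
E
```

```text
pics
{'clock': 0.0, 'qpos': array([ 1.31258364e+00,  3.53631402e-01,  1.63412560e+00, -6.85282967e-06,
        1.15518680e+00, -2.37982621e-03]), 'qvel': array([ 0.00251152, -0.00015082,  0.00010973,  0.00030917,  0.00165524,
        0.00047479]), 'joint_efforts': array([-9.76609999e-05, -6.05265927e+01, -3.42064261e+01,  1.08946535e-04,
        9.59293102e-03,  4.63548815e-05]), 'eef_pos': array([158.02803708, 604.21060439, 230.57578294]), 'tcp_rot': array([3.14158960e+00, 1.35116499e-03, 1.31496624e+00]), 'contact_force': array([ 0.25422741, -0.72797146, -0.77950753]), 'wrist_torque': array([ 0.0161513 , -0.08920778,  0.01624484]), 'opening': 0.9946870585049944}
side {'fx': 443.65165289785017, 'fy': 443.65165289785017, 'cx': 284.2947037809672, 'cy': 214.3033804729672, 'k1': -0.12754991948320357, 'xyz': array([ 790.05265914,  153.07025287, 1174.75805118]), 'orientation': array([-2.8288754 ,  0.00466344,  2.51886838])}
top {'fx': 386.47287740162017, 'fy': 386.47287740162017, 'cx': 288.3502825495483, 'cy': 205.86190058706669, 'k1': 0.026904152088633067, 'xyz': array([ 360.45060409, -134.86912374, 1280.89672901]), 'orientation': array([-2.92383723, -0.00309469, -1.57419483])}
wrist {'fx': 370.482225212921, 'fy': 370.482225212921, 'cx': 282.6769787801957, 'cy': 205.04245414061467, 'k1': -0.06285204721225378, 'xyz': array([ 91.64194166, 621.94121952, 372.61560315]), 'orientation': array([2.86391256e+00, 6.95657742e-04, 1.31531970e+00])}
```

View pics/a_side.png

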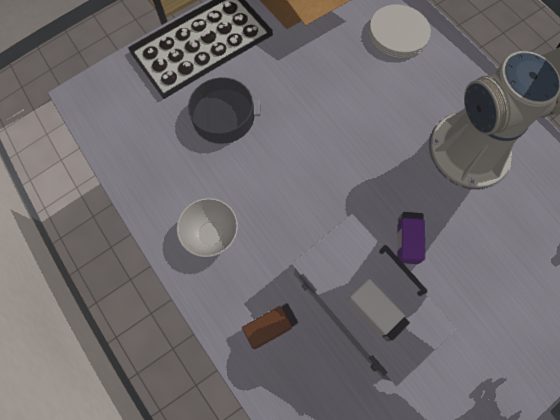

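View pics/a_top.png

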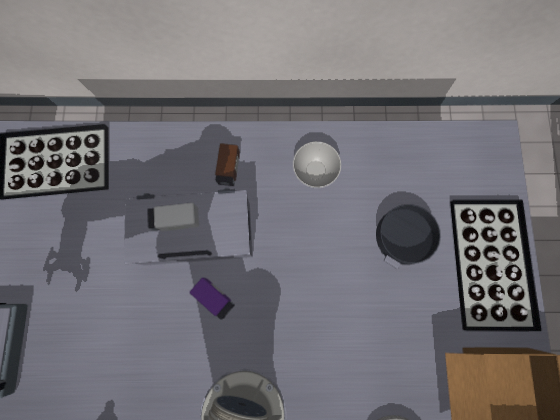

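View pics/a_wrist.png

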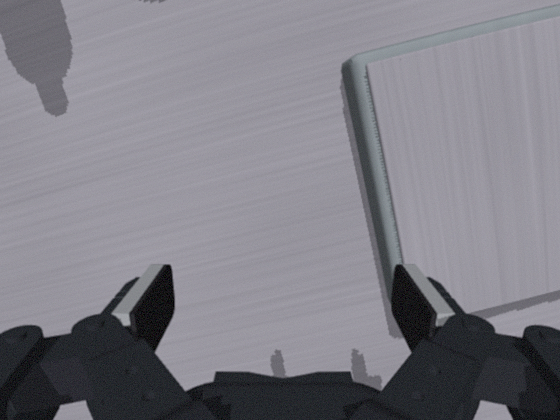

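```bash
cat > h.py <<'E'
import numpy as np, cv2
from scipy.spatial.transform import Rotation as R
from rig import r
def Rm(o): return R.from_euler('xyz',o).as_matrix()
def ray(f,u,v):
    a=np.array([(u-f['cx'])/f['fx'],(v-f['cy'])/f['fy']]); s=a.copy()
    for _ in range(20): s=a/(1+f['k1']*(s@s))
    d=Rm(f['orientation'])@np.array([s[0],s[1],1.]); return np.array(f['xyz']),d/np.linalg.norm(d)
def onz(f,u,v,z):
    o,d=ray(f,u,v); return o+d*(z-o[2])/d[2]
def tri(*fuv):
    A=np.zeros((3,3));b=np.zeros(3);rs=[]
    for f,u,v in fuv:
        o,d=ray(f,u,v);P=np.eye(3)-np.outer(d,d);A+=P;b+=P@o;rs.append((o,d))
    p=np.linalg.solve(A,b);return p,[np.linalg.norm((np.eye(3)-np.outer(d,d))@(p-o)) for o,d in rs]
def proj(f,p):
    c=Rm(f['orientation']).T@(np.array(p)-f['xyz']);s=c[:2]/c[2];s=s*(1+f['k1']*(s@s))
    return s[0]*f['fx']+f['cx'],s[1]*f['fy']+f['cy']
def crop(f,u0,v0,u1,v1,name,k):
    cv2.imwrite(name,cv2.resize(f['image'][v0:v1,u0:u1],None,fx=k,fy=k,interpolation=cv2.INTER_CUBIC))
def st():
    s=r.sense();print('t',round(s['clock'],2),'p',s['eef_pos'].round(1),'o',s['tcp_rot'].round(3),'F',s['contact_force'].round(1),'T',s['wrist_torque'].round(2),'open',round(s['opening'],3),'q',s['qpos'].round(2));return s
E
python3 - <<'E'
from h import *
import pickle
F={n:r.grab_frame(n) for n in ["side","top"]}
pickle.dump(F,open('F0.pkl','wb'))
crop(F['top'],115,180,265,280,'pics/b_top.png',5)
crop(F['side'],270,220,440,390,'pics/b_side.png',3.5)
E
```

```text
(no output)
```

View pics/b_top.png

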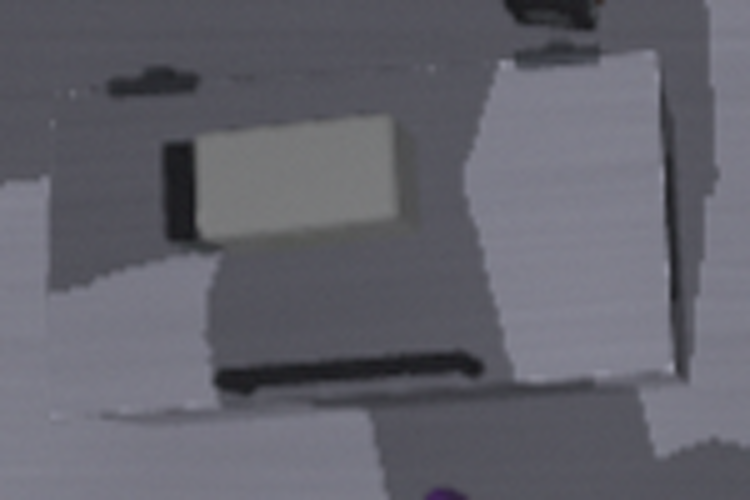

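View pics/b_side.png

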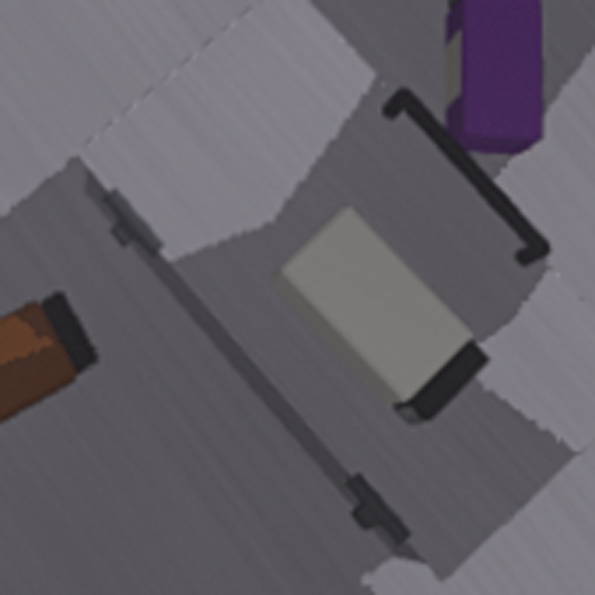

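```bash
python3 - <<'E'
from h import *
import pickle
F=pickle.load(open('F0.pkl','rb'));T,S=F['top'],F['side']
ct=lambda x,y:(T,115+(x+.5)/5-.5,180+(y+.5)/5-.5)
cs=lambda x,y:(S,270+(x+.5)/3.5-.5,220+(y+.5)/3.5-.5)
def both(n,a,b,z):
    p,e=tri(ct(*a),cs(*b)); print(n,p.round(1),np.round(e,1),'top@z',onz(*ct(*a),z)[:2].round(1),'side@z',onz(*cs(*b),z)[:2].round(1))
both('hL',(220,380),(541,246),197)
both('hR',(480,362),(403,97),197)
both('cRearL',(196,134),(405,400),219)
both('cRearR',(390,115),(278,270),219)
both('cFrR',(397,218),(348,208),219)
both('cFrL',(200,240),(475,340),219)
both('hingeRr',(560,55),(130,222),160)
both('hingeLr',(155,82),(375,510),160)
for n,a in dict(frR=(680,376),reR=(655,55),frL=(50,416),reL=(50,95)).items(): print(n,onz(*ct(*a),157).round(1))
E
```

```text
hL [459.9 220.4 199.5] [1.1 1.1] top@z [459.6 222.2] side@z [459.7 219.6]
hR [467.8  86.1 181.6] [5.2 5.2] top@z [468.9  78.5] side@z [469.9  91.5]
cRearL [595.  239.5 216.6] [0.8 0.8] top@z [594.9 237.9] side@z [595.1 239.9]
cRearR [607.5 132.1 211. ] [0.2 0.2] top@z [605.5 130.3] side@z [609.1 132.1]
cFrR [548.1 126.6 209. ] [0.8 0.8] top@z [546.7 123.5] side@z [550.1 127.6]
cFrL [535.8 237.1 207.5] [1.9 1.9] top@z [534.8 231.4] side@z [537.7 237.7]
hingeRr [657.   47.3 153.2] [0.9 0.9] top@z [655.7  45.5] side@z [657.4  48.8]
hingeLr [640.7 287.7 154.5] [0.6 0.6] top@z [639.6 285.1] side@z [641.2 287.5]
frR [464.3 -29.4 157. ]
reR [656.4 -11.  157. ]
frL [443.3 330.7 157. ]
reL [632.5 347.5 157. ]
```

```bash
cat >> h.py <<'E'
from scipy.linalg import expm,logm
def hat(x): return np.array([[0,-x[2],x[1]],[x[2],0,-x[0]],[-x[1],x[0],0]])
def cur():
    s=r.sense();T=np.eye(4);T[:3,:3]=Rm(s['tcp_rot']);T[:3,3]=s['eef_pos'];return T
def pose(zdir,xdir,p,isgrasp=False,off=19):
    z=np.array(zdir,float);z/=np.linalg.norm(z);x=np.array(xdir,float);x-=z*(x@z);x/=np.linalg.norm(x)
    T=np.eye(4);T[:3,:3]=np.c_[x,np.cross(z,x),z];T[:3,3]=np.array(p,float)+(off*z if isgrasp else 0);return T
def steps(T0,T1,n=None,v=30,w=0.1):
    """n equal rows (one repeated row) from T0 to T1"""
    D=np.linalg.inv(T0)@T1; rv=R.from_matrix(D[:3,:3]).as_rotvec()
    if n is None: n=int(np.ceil(max(np.linalg.norm(D[:3,3])/v,np.linalg.norm(rv)/w,1)))
    E=np.real(expm(np.real(logm(D))/n)); t=R.from_matrix(E[:3,:3]).as_rotvec()
    print('n',n,'row',(E[:3,3]/1000).round(4).tolist()+t.round(4).tolist())
    return n
def go(T0,row,n):
    T=T0.copy()
    for _ in range(n):
        D=np.eye(4);D[:3,:3]=R.from_rotvec(row[3:]).as_matrix();D[:3,3]=np.array(row[:3])*1000;T=T@D
    return T
def shp(T): print('end',T[:3,3].round(1),'z',T[:3,2].round(3),'x',T[:3,0].round(3))
E
python3 - <<'E'
from h import *
import pickle
F=pickle.load(open('F0.pkl','rb'));T,S=F['top'],F['side']
for n,u,v,z in [('tinrim L',376,235,65),('tin R',439,235,65),('bowlL',293,165,70),('bowlR',341,165,70),('bowlbot',317,188,70),('purple top',205,280,62),('purple',232,305,62),('purpleL',192,295,62),('brown',228,163,62)]:
    print(n,onz(T,u,v,z).round(0))
a=np.array([-.111,.994,0]);g=np.array([569,206.5,188.])
c,s=np.cos(np.pi/6),np.sin(np.pi/6)
G=pose(-c*np.array([0,0,1])-s*a,[.994,.111,0],g,True)
P=G.copy();P[:3,3]-=130*G[:3,2]
shp(G);shp(P)
T0=cur();shp(T0)
steps(T0,P)
E
```

```text
tinrim L [ 534. -417.   65.]
tin R [ 534. -615.   65.]
bowlL [ 766. -155.   70.]
bowlR [ 765. -313.   70.]
bowlbot [ 687. -233.   70.]
purple top [396. 119.  62.]
purple [321.  33.  62.]
purpleL [351. 156.  62.]
brown [776.  59.  62.]
end [570.1 197.1 171.5] z [ 0.055 -0.497 -0.866] x [0.994 0.111 0.   ]
end [562.8 261.7 284.1] z [ 0.055 -0.497 -0.866] x [0.994 0.111 0.   ]
end [158.1 604.5 231. ] z [-0.    -0.001 -1.   ] x [ 0.253  0.967 -0.001]
n 18 row [0.0034, 0.0312, 0.0046, -0.0254, -0.0175, 0.0653]
```

```bash
python3 - <<'E'
from h import *
T0=cur()
for k in (6,12,18): shp(go(T0,[0.0034,0.0312,0.0046,-0.0254,-0.0175,0.0653],k))
E
```

```text
end [337.1 546.1 215.5] z [ 0.09  -0.16  -0.983] x [ 0.607  0.791 -0.073]
end [480.  423.7 232.6] z [ 0.109 -0.336 -0.936] x [ 0.871  0.487 -0.073]
end [562.1 261.5 283.9] z [ 0.054 -0.497 -0.866] x [ 0.994  0.11  -0.001]
```

Call:
{"fn": "arm_command", "kwargs": {"targets": [[0.0034,0.0312,0.0046,-0.0254,-0.0175,0.0653],[0.0034,0.0312,0.0046,-0.0254,-0.0175,0.0653],[0.0034,0.0312,0.0046,-0.0254,-0.0175,0.0653],[0.0034,0.0312,0.0046,-0.0254,-0.0175,0.0653],[0.0034,0.0312,0.0046,-0.0254,-0.0175,0.0653],[0.0034,0.0312,0.0046,-0.0254,-0.0175,0.0653]], "fingers": 0.0854, "squeeze": 40}}

```text
clock: 0.75
eef_pos: [338.4, 545.7, 215.3]
tcp_rot: [2.971, 0.073, 0.913]
contact_force: [0.5, 0.6, -0.6]
opening: 1.001
```

Call:
{"fn": "arm_command", "kwargs": {"targets": [[0.0034,0.0312,0.0046,-0.0254,-0.0175,0.0653],[0.0034,0.0312,0.0046,-0.0254,-0.0175,0.0653],[0.0034,0.0312,0.0046,-0.0254,-0.0175,0.0653],[0.0034,0.0312,0.0046,-0.0254,-0.0175,0.0653],[0.0034,0.0312,0.0046,-0.0254,-0.0175,0.0653],[0.0034,0.0312,0.0046,-0.0254,-0.0175,0.0653],[0.0034,0.0312,0.0046,-0.0254,-0.0175,0.0653],[0.0034,0.0312,0.0046,-0.0254,-0.0175,0.0653],[0.0034,0.0312,0.0046,-0.0254,-0.0175,0.0653],[0.0034,0.0312,0.0046,-0.0254,-0.0175,0.0653],[0.0034,0.0312,0.0046,-0.0254,-0.0175,0.0653],[0.0034,0.0312,0.0046,-0.0254,-0.0175,0.0653],[0,0,0,0,0,0]]}}

```text
clock: 1.83
eef_pos: [564.0, 257.8, 285.8]
tcp_rot: [2.616, -0.002, 0.104]
contact_force: [0.8, 0.9, 0.4]
opening: 1.001
```

```bash
python3 - <<'E'
from h import *
import pickle
st()
f=r.grab_frame('wrist');pickle.dump(f,open('W1.pkl','wb'));cv2.imwrite('pics/c_w.png',f['image'])
E
```

```text
t 1.83 p [564.  257.8 285.8] o [ 2.616e+00 -2.000e-03  1.040e-01] F [0.8 0.9 0.4] T [ 0.26  0.02 -0.01] open 1.001 q [ 0.66  0.45  1.46 -0.44  1.53  0.65]
```

View pics/c_w.png

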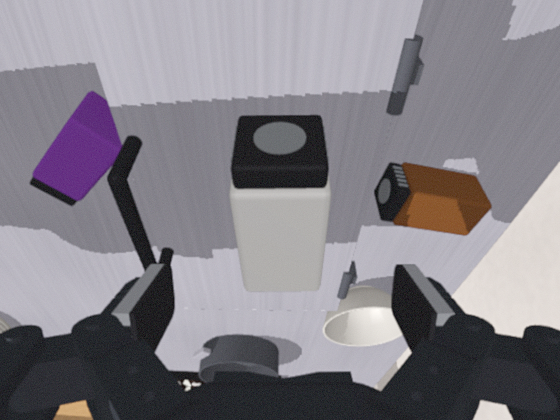

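```bash
python3 - <<'E'
from h import *
import pickle
f=pickle.load(open('W1.pkl','rb'))
P=[onz(f,u,v,219) for u,v in [(234,189),(329,189),(322,290),(244,290)]]
for p in P: print(p.round(1))
L=(P[0]+P[1])/2;B=(P[2]+P[3])/2;print(L.round(1),B.round(1),np.linalg.norm(L-B))
# handle bar ends
print('handle',onz(f,128,145,197).round(1))
a=(L-B)/np.linalg.norm(L-B);a[2]=0;print(a.round(3))
B0=(L-112*a)
g=(B0*0.5+np.array([578,127,0])*.5)+80*a;g[2]=188
print('g',g.round(1))
c,s=np.cos(np.pi/6),np.sin(np.pi/6)
T0=cur()
G=pose(-c*np.array([0,0,1])-s*a,np.cross(a,[0,0,1]),g,True);shp(G)
P=G.copy();P[:3,3]-=60*G[:3,2]
shp(T0);steps(T0,P,4);steps(P,G,4)
E
```

```text
[538.7 239.8 219. ]
[593.1 245.3 219. ]
[609.  136.2 219. ]
[547.5 130.1 219. ]
[565.9 242.6 219. ] [578.3 133.1 219. ] 110.12726609892631
handle [473.7 248.5 197. ]
[-0.112  0.994  0.   ]
g [569.2 208.6 188. ]
end [570.3 199.2 171.5] z [ 0.056 -0.497 -0.866] x [ 0.994  0.112 -0.   ]
end [563.1 259.9 284.8] z [ 0.054 -0.496 -0.866] x [0.994 0.107 0.001]
n 4 row [0.0001, -0.0009, 0.0172, -0.0002, 0.0005, -0.0012]
n 4 row [0.0, -0.0, 0.015, 0.0, -0.0, -0.0]
```

Call:
{"fn": "arm_command", "kwargs": {"targets": [[0.0001,-0.0009,0.0172,0,0,-0.001],[0.0001,-0.0009,0.0172,0,0,-0.001],[0.0001,-0.0009,0.0172,0,0,-0.001],[0.0001,-0.0009,0.0172,0,0,-0.001],[0,0,0.015,0,0,0],[0,0,0.015,0,0,0],[0,0,0.015,0,0,0],[0,0,0.0145,0,0,0],[0,0,0,0,0,0],[0,0,0,0,0,0]]}}

```text
clock: 2.72
eef_pos: [568.5, 201.5, 170.5]
tcp_rot: [2.619, 0.004, 0.115]
contact_force: [-1.0, -0.3, 0.5]
opening: 0.997
```

Call:
{"fn": "arm_command", "kwargs": {"targets": [[0,0,0,0,0,0],[0,0,0,0,0,0],[0,0,0,0,0,0],[0,0,0,0,0,0],[0,0,0,0,0,0],[0,0,0,0,0,0]], "fingers": 0.05, "squeeze": 40}}

```text
clock: 3.22
eef_pos: [569.6, 202.0, 172.1]
tcp_rot: [2.62, 0.001, 0.114]
contact_force: [-1.6, 4.5, 6.5]
opening: 0.719
```

```bash
python3 - <<'E'
from h import *
st()
f=r.grab_frame('wrist');cv2.imwrite('pics/d_w.png',f['image'])
E
```

```text
t 3.22 p [569.6 202.  172.1] o [2.62e+00 1.00e-03 1.14e-01] F [-1.6  4.5  6.5] T [ 0.28  0.36 -0.12] open 0.719 q [ 0.59  0.52  1.63 -0.48  1.29  0.68]
```

View pics/d_w.png

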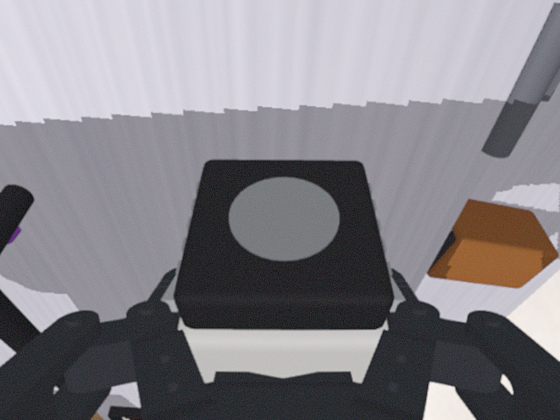

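```bash
python3 - <<'E'
from h import *
T0=cur()
Z=np.array([0,0,1.]);c,s=np.cos(np.pi/6),np.sin(np.pi/6)
U=T0.copy();U[2,3]+=100
steps(T0,U,6)
h=np.array([-.075,.997,0]);x=[.997,.075,0]
E=pose(c*h-s*Z,x,np.array([490,-190,0])+16*h+73.3*Z)
A=E.copy();A[2,3]+=110
shp(A);n=steps(U,A,20)
# canister corners in tool frame
a=np.array([-.112,.994,0]);B=np.array([578.4,129,157]);w=np.cross(a,Z)
C=[B+i*31*w+k*a+m*Z for i in(-1,1) for k in(0,130) for m in(0,62)]
Ti=np.linalg.inv(T0);Cl=[Ti@np.r_[p,1] for p in C]
D=np.linalg.inv(U)@A
for k in range(0,21,2):
    T=U@np.real(expm(np.real(logm(D))*k/20)); P=np.array([(T@q)[:3] for q in Cl]);i=P[:,2].argmin()
    print(k,T[:3,3].round(0),'minz',P[i].round(0),'ymax',P[:,1].max().round(0))
steps(A,E,8)
E
```

```text
n 6 row [-0.0, 0.0083, -0.0145, 0.0, 0.0, 0.0]
end [ 488.8 -174.   183.3] z [-0.065  0.864 -0.5  ] x [ 0.997  0.075 -0.   ]
n 20 row [-0.0059, 0.0209, 0.0003, 0.0784, 0.0006, 0.0021]
0 [570. 202. 272.] minz [533. 255. 257.] ymax 262.0
2 [562. 164. 291.] minz [540.  90. 265.] ymax 225.0
4 [555. 123. 304.] minz [532.  55. 267.] ymax 184.0
6 [547.  80. 310.] minz [523.  19. 263.] ymax 141.0
8 [540.  38. 310.] minz [515. -16. 255.] ymax 95.0
10 [532.  -5. 304.] minz [506. -49. 241.] ymax 49.0
12 [525. -45. 291.] minz [498. -79. 222.] ymax 3.0
14 [516. -83. 271.] minz [ 488. -106.  199.] ymax -42.0
16 [ 508. -118.  247.] minz [ 478. -129.  172.] ymax -84.0
18 [ 499. -149.  217.] minz [ 468. -148.  142.] ymax -122.0
20 [ 489. -174.  183.] minz [ 519. -157.  110.] ymax -157.0
n 8 row [0.0, 0.0119, 0.0069, 0.0, 0.0, 0.0]
```

Call:
{"fn": "arm_command", "kwargs": {"targets": [[0,0.0083,-0.0145,0,0,0],[0,0.0083,-0.0145,0,0,0],[0,0.0083,-0.0145,0,0,0],[0,0.0083,-0.0145,0,0,0],[0,0.0083,-0.0145,0,0,0],[0,0.0083,-0.0145,0,0,0],[0,0,0,0,0,0]]}}

```text
clock: 3.85
eef_pos: [570.5, 202.0, 274.2]
tcp_rot: [2.621, -0.001, 0.114]
contact_force: [0.5, 0.5, -2.4]
opening: 0.723
```

Call:
{"fn": "arm_command", "kwargs": {"targets": [[-0.0059,0.0209,0.0003,0.0784,0.0006,0.0021],[-0.0059,0.0209,0.0003,0.0784,0.0006,0.0021],[-0.0059,0.0209,0.0003,0.0784,0.0006,0.0021],[-0.0059,0.0209,0.0003,0.0784,0.0006,0.0021],[-0.0059,0.0209,0.0003,0.0784,0.0006,0.0021],[-0.0059,0.0209,0.0003,0.0784,0.0006,0.0021],[-0.0059,0.0209,0.0003,0.0784,0.0006,0.0021],[-0.0059,0.0209,0.0003,0.0784,0.0006,0.0021],[-0.0059,0.0209,0.0003,0.0784,0.0006,0.0021],[-0.0059,0.0209,0.0003,0.0784,0.0006,0.0021]]}}

```text
clock: 4.68
eef_pos: [531.5, -6.1, 302.6]
tcp_rot: [-2.877, -0.007, 0.094]
contact_force: [-0.6, -0.4, -3.4]
opening: 0.722
```

```bash
python3 - <<'E'
from h import *
st()
E
```

```text
t 4.68 p [531.5  -6.1 302.6] o [-2.877 -0.007  0.094] F [-0.6 -0.4 -3.4] T [-0.25  0.01  0.02] open 0.722 q [-0.18  0.18  1.73  0.27  1.31 -0.35]
```

Weight (about 3 N) is held and tracking is good. Continue the second half.

Call:
{"fn": "arm_command", "kwargs": {"targets": [[-0.0059,0.0209,0.0003,0.0784,0.0006,0.0021],[-0.0059,0.0209,0.0003,0.0784,0.0006,0.0021],[-0.0059,0.0209,0.0003,0.0784,0.0006,0.0021],[-0.0059,0.0209,0.0003,0.0784,0.0006,0.0021],[-0.0059,0.0209,0.0003,0.0784,0.0006,0.0021],[-0.0059,0.0209,0.0003,0.0784,0.0006,0.0021],[-0.0059,0.0209,0.0003,0.0784,0.0006,0.0021],[-0.0059,0.0209,0.0003,0.0784,0.0006,0.0021],[-0.0059,0.0209,0.0003,0.0784,0.0006,0.0021],[-0.0059,0.0209,0.0003,0.0784,0.0006,0.0021],[0,0,0,0,0,0]]}}

```text
clock: 5.6
eef_pos: [484.6, -175.6, 175.0]
tcp_rot: [-2.088, 0.012, 0.071]
contact_force: [-1.4, 0.5, -4.2]
opening: 0.721
```

```bash
python3 - <<'E'
from h import *
import pickle
st()
T0=cur();shp(T0)
Z=np.array([0,0,1.]);c,s=np.cos(np.pi/6),np.sin(np.pi/6)
h=np.array([-.075,.997,0]);x=[.997,.075,0]
E=pose(c*h-s*Z,x,[T0[0,3],T0[1,3],85])
steps(T0,E,8)
F={n:r.grab_frame(n) for n in ['top','side']};pickle.dump(F,open('F1.pkl','wb'))
cv2.imwrite('pics/e_s.png',F['side']['image']);cv2.imwrite('pics/e_t.png',F['top']['image'])
E
```

```text
t 5.6 p [ 484.6 -175.6  175. ] o [-2.088  0.012  0.071] F [-1.4  0.5 -4.2] T [-0.92  0.    0.02] open 0.721 q [-0.75  0.71  1.61  0.63  1.7  -1.03]
end [ 484.6 -175.6  175. ] z [-0.068  0.867 -0.494] x [ 0.997  0.071 -0.012]
n 8 row [0.0001, 0.0098, 0.0056, -0.0008, 0.0003, -0.0015]
```

View pics/e_s.png

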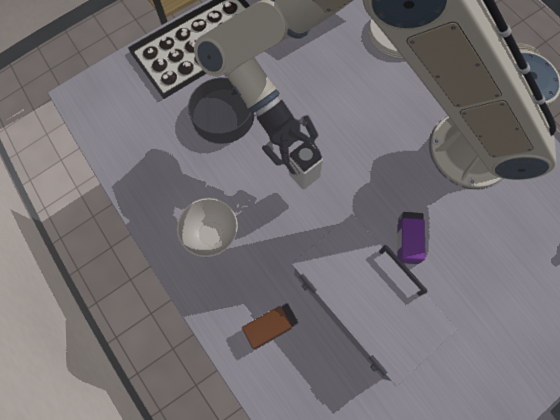

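View pics/e_t.png

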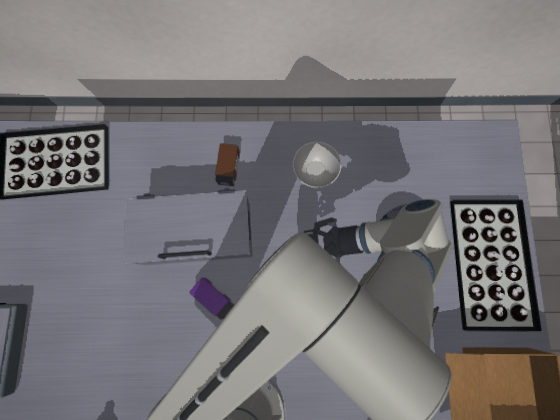

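Call:
{"fn": "arm_command", "kwargs": {"targets": [[0.0001,0.0098,0.0056,-0.0008,0.0003,-0.0015],[0.0001,0.0098,0.0056,-0.0008,0.0003,-0.0015],[0.0001,0.0098,0.0056,-0.0008,0.0003,-0.0015],[0.0001,0.0098,0.0056,-0.0008,0.0003,-0.0015],[0.0001,0.0098,0.0056,-0.0008,0.0003,-0.0015],[0.0001,0.0098,0.0056,-0.0008,0.0003,-0.0015],[0.0001,0.0098,0.0056,-0.0008,0.0003,-0.0015],[0,0,0,0,0,0],[0,0,0,0,0,0],[0,0,0,0,0,0]]}}

```text
clock: 6.53
eef_pos: [488.8, -174.9, 104.0]
tcp_rot: [-2.102, -0.008, 0.078]
contact_force: [-1.1, -0.8, -3.0]
opening: 0.723
```

```bash
python3 - <<'E'
from h import *
st()
shp(cur())
F={n:r.grab_frame(n) for n in ['side','wrist']}
crop(F['side'],220,90,360,210,'pics/f_s.png',5)
cv2.imwrite('pics/f_w.png',F['wrist']['image'])
E
```

```text
t 6.53 p [ 488.8 -174.9  104. ] o [-2.102 -0.008  0.078] F [-1.1 -0.8 -3. ] T [-0.91 -0.02  0.  ] open 0.723 q [-0.75  0.81  1.61  0.63  1.61 -1.11]
end [ 488.8 -174.9  104. ] z [-0.063  0.86  -0.506] x [0.997 0.078 0.008]
```

View pics/f_s.png

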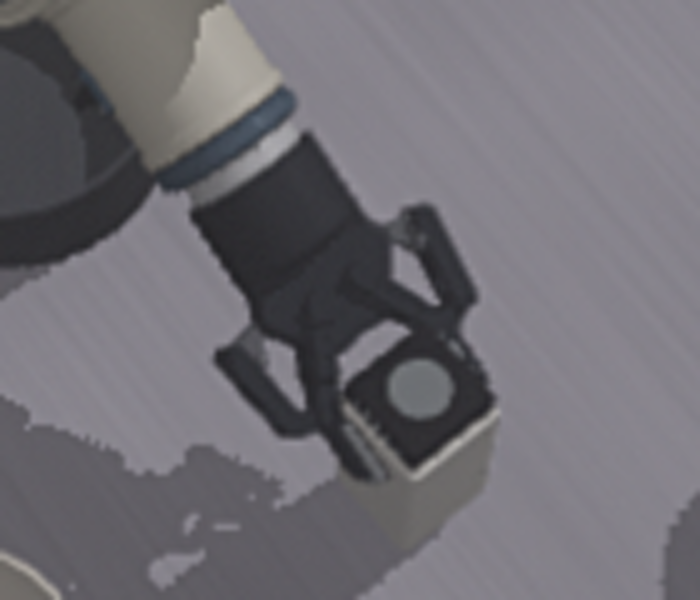

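View pics/f_w.png

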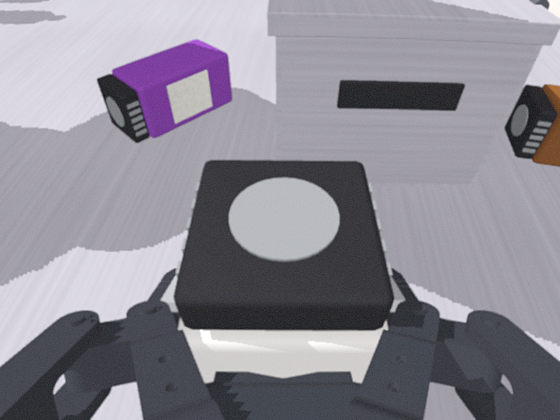

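```bash
python3 - <<'E'
from h import *
T0=cur();E=np.eye(4);E[:3,:3]=Rm([-2.092,0,.078]);E[:3,3]=[488.8,-174.9,79]
steps(T0,E,4)
G=E.copy();G[2,3]-=6;steps(E,G,6)
E
```

```text
n 4 row [-0.0001, 0.0055, 0.0032, 0.0026, -0.0011, 0.0019]
n 6 row [-0.0, 0.0009, 0.0005, -0.0, 0.0, -0.0]
```

Call:
{"fn": "arm_command", "kwargs": {"targets": [[0,0.0055,0.0032,0.0026,-0.0011,0.0019],[0,0.0055,0.0032,0.0026,-0.0011,0.0019],[0,0.0055,0.0032,0.0026,-0.0011,0.0019],[0,0.0055,0.0032,0.0026,-0.0011,0.0019],[0,0,0,0,0,0],[0,0,0,0,0,0]]}}

```text
clock: 7.13
eef_pos: [488.1, -174.3, 78.4]
tcp_rot: [-2.089, 0.002, 0.079]
contact_force: [-3.0, 0.3, 1.1]
opening: 0.721
```

Call:
{"fn": "arm_command", "kwargs": {"targets": [[0,0.0009,0.0005,0,0,0],[0,0.0009,0.0005,0,0,0],[0,0.0009,0.0005,0,0,0],[0,0,0,0,0,0]]}}

```text
clock: 7.47
eef_pos: [488.0, -174.2, 78.3]
tcp_rot: [-2.086, 0.001, 0.08]
contact_force: [-8.0, -0.7, 20.2]
opening: 0.72
```

```bash
python3 - <<'E'
from h import *
st()
E
```

```text
t 7.47 p [ 488.  -174.2   78.3] o [-2.086e+00  1.000e-03  8.000e-02] F [-8.  -0.7 20.2] T [1.7  0.79 0.78] open 0.72 q [-0.75  0.85  1.6   0.63  1.59 -1.13]
```

Call:
{"fn": "arm_command", "kwargs": {"targets": [[0,-0.0009,-0.0005,0,0,0],[0,-0.0009,-0.0005,0,0,0],[0,0,0,0,0,0],[0,0,0,0,0,0]]}}

```text
clock: 7.8
eef_pos: [488.3, -174.3, 78.3]
tcp_rot: [-2.089, 0.001, 0.079]
contact_force: [-4.9, -0.1, 8.3]
opening: 0.724
```

Call:
{"fn": "arm_command", "kwargs": {"targets": [[0,0,0,0,0,0],[0,0,0,0,0,0],[0,0,0,0,0,0],[0,0,0,0,0,0],[0,0,0,0,0,0],[0,0,0,0,0,0]], "fingers": 0.0854}}

```text
clock: 8.3
eef_pos: [488.8, -174.8, 77.2]
tcp_rot: [-2.092, 0.001, 0.078]
contact_force: [-0.0, -0.9, -0.2]
opening: 1.0
```

```bash
python3 - <<'E'
from h import *
st()
F={n:r.grab_frame(n) for n in ['side','wrist']}
crop(F['side'],220,90,360,210,'pics/g_s.png',5)
cv2.imwrite('pics/g_w.png',F['wrist']['image'])
E
```

```text
t 8.3 p [ 488.8 -174.8   77.2] o [-2.092e+00  1.000e-03  7.800e-02] F [-0.  -0.9 -0.2] T [-0.31  0.01  0.07] open 1.0 q [-0.75  0.85  1.6   0.63  1.59 -1.13]
```

View pics/g_s.png

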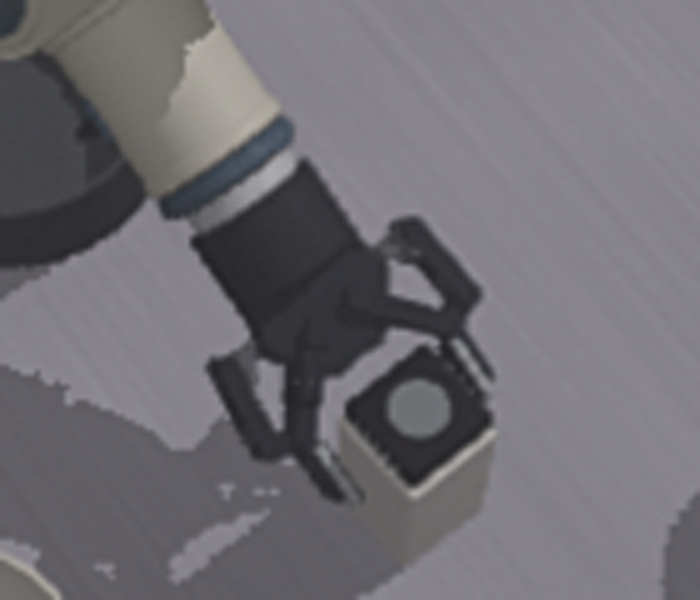

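View pics/g_w.png

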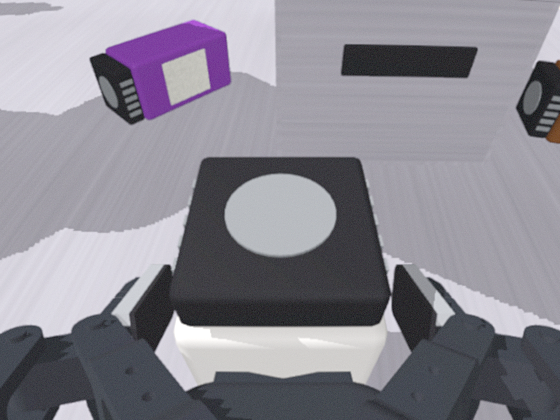

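```bash
python3 - <<'E'
from h import *
T0=cur();A=T0.copy();A[:3,3]-=100*T0[:3,2]
steps(T0,A,4)
B=A.copy();B[2,3]=300
steps(A,B,6)
H=pose([0,0,-1],[.997,.075,0],[465,151,300])
n=steps(B,H)
for k in range(0,n+1,3): shp(B@np.real(expm(np.real(logm(np.linalg.inv(B)@H))*k/n)))
E
```

```text
n 4 row [0.0, 0.0, -0.025, -0.0, 0.0, 0.0]
n 6 row [-0.0, -0.025, -0.0143, -0.0, 0.0, 0.0]
n 14 row [0.0001, -0.0262, 0.0165, -0.075, 0.0001, 0.0002]
end [ 495.6 -261.2  300. ] z [-0.068  0.865 -0.498] x [ 0.997  0.078 -0.001]
end [ 489.3 -176.7  337.1] z [-0.057  0.732 -0.679] x [ 0.997  0.077 -0.001]
end [482.5 -85.9 354.4] z [-0.044  0.563 -0.825] x [ 0.997  0.077 -0.001]
end [475.6   6.3 350.9] z [-0.028  0.365 -0.931] x [ 0.997  0.076 -0.001]
end [469.   95.5 326.9] z [-0.012  0.149 -0.989] x [ 0.997  0.075 -0.   ]
```

Call:
{"fn": "arm_command", "kwargs": {"targets": [[0,0,-0.025,0,0,0],[0,0,-0.025,0,0,0],[0,0,-0.025,0,0,0],[0,0,-0.025,0,0,0],[0,-0.025,-0.0143,0,0,0],[0,-0.025,-0.0143,0,0,0],[0,-0.025,-0.0143,0,0,0],[0,-0.025,-0.0143,0,0,0],[0,-0.025,-0.0143,0,0,0],[0,-0.025,-0.0143,0,0,0]]}}

```text
clock: 9.23
eef_pos: [495.4, -260.9, 301.3]
tcp_rot: [-2.091, 0.001, 0.078]
contact_force: [0.0, -0.5, -0.5]
opening: 0.999
```

Call:
{"fn": "arm_command", "kwargs": {"targets": [[0.0001,-0.0262,0.0165,-0.075,0,0],[0.0001,-0.0262,0.0165,-0.075,0,0],[0.0001,-0.0262,0.0165,-0.075,0,0],[0.0001,-0.0262,0.0165,-0.075,0,0],[0.0001,-0.0262,0.0165,-0.075,0,0],[0.0001,-0.0262,0.0165,-0.075,0,0],[0.0001,-0.0262,0.0165,-0.075,0,0],[0.0001,-0.0262,0.0165,-0.075,0,0],[0.0001,-0.0262,0.0165,-0.075,0,0],[0.0001,-0.0262,0.0165,-0.075,0,0],[0.0001,-0.0262,0.0165,-0.075,0,0],[0.0001,-0.0262,0.0165,-0.075,0,0],[0.0001,-0.0262,0.0165,-0.075,0,0],[0.0001,-0.0262,0.0165,-0.075,0,0],[0,0,0,0,0,0],[0,0,0,0,0,0]]}}

```text
clock: 10.57
eef_pos: [463.3, 154.5, 299.4]
tcp_rot: [3.141, 0.003, 0.085]
contact_force: [0.4, -0.2, -0.0]
opening: 1.001
```

```bash
python3 - <<'E'
from h import *
import pickle
st()
F={n:r.grab_frame(n) for n in ['side','wrist','top']}
pickle.dump(F,open('F2.pkl','wb'))
cv2.imwrite('pics/h_s.png',F['side']['image'])
cv2.imwrite('pics/h_w.png',F['wrist']['image'])
E
```

```text
t 10.57 p [463.3 154.5 299.4] o [3.141e+00 3.000e-03 8.500e-02] F [ 0.4 -0.2 -0. ] T [ 0.   -0.05 -0.01] open 1.001 q [0.32 0.07 1.83 0.   1.24 0.23]
```

View pics/h_s.png

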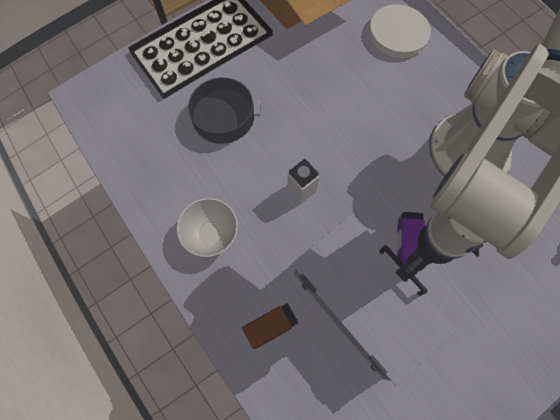

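View pics/h_w.png

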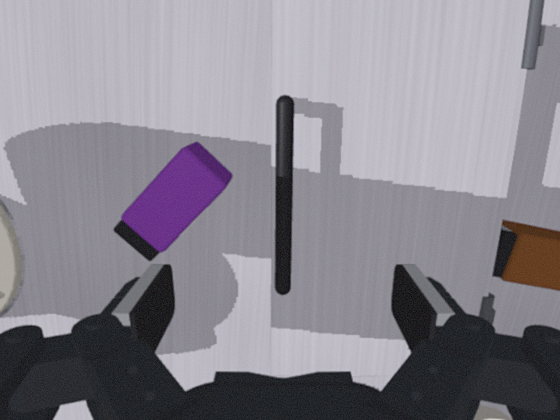

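```bash
python3 - <<'E'
from h import *
import pickle
F=pickle.load(open('F2.pkl','rb'));W,S,T=F['wrist'],F['side'],F['top']
A=onz(W,285,103,197);B=onz(W,283,289,197);print(A.round(1),B.round(1),'len',np.linalg.norm(A-B),'yaw',np.arctan2(-(A-B)[0],(A-B)[1]))
# lid side lines / hinge in wrist: hinge knuckle lines
print('hingeknuckle', onz(W,541,0,157).round(1),onz(W,527,65,157).round(1))
# top: can cap centre
print('can cap', onz(S,303,172,130).round(1))
cv2.imwrite('pics/h_t.png',T['image'])
T0=cur()
m=(A+B)/2
H=pose([0,0,-1],[.9972,.075,0],[m[0],m[1],178.5])
shp(H);U=H.copy();U[2,3]=220;steps(T0,U,4);steps(U,H,4)
E
```

```text
[460.7 220.4 197. ] [470.3  88.6 197. ] len 132.22570067110826 yaw 0.07257143994809968
hingeknuckle [639.7 310.8 157. ] [638.9 264.9 157. ]
can cap [ 491.9 -188.5  130. ]
end [465.5 154.5 178.5] z [ 0.  0. -1.] x [0.997 0.075 0.   ]
n 4 row [0.0002, -0.0009, 0.0201, -0.0001, 0.0001, 0.0005]
n 4 row [-0.0, 0.0, 0.0104, 0.0, 0.0, -0.0]
```

Call:
{"fn": "arm_command", "kwargs": {"targets": [[0.0002,-0.0009,0.0201,0,0,0.0005],[0.0002,-0.0009,0.0201,0,0,0.0005],[0.0002,-0.0009,0.0201,0,0,0.0005],[0.0002,-0.0009,0.0201,0,0,0.0005],[0,0,0.0104,0,0,0],[0,0,0.0104,0,0,0],[0,0,0.0104,0,0,0],[0,0,0.0104,0,0,0],[0,0,0,0,0,0],[0,0,0,0,0,0]], "fingers": 0.045}}

```text
clock: 11.55
eef_pos: [465.1, 155.2, 178.0]
tcp_rot: [3.142, 0.001, 0.076]
contact_force: [-0.2, -0.2, 0.3]
opening: 0.527
```

```bash
python3 - <<'E'
from h import *
st()
f=r.grab_frame('wrist');cv2.imwrite('pics/i_w.png',f['image'])
E
```

```text
t 11.55 p [465.1 155.2 178. ] o [3.142e+00 1.000e-03 7.600e-02] F [-0.2 -0.2  0.3] T [-0.03  0.02 -0.02] open 0.527 q [0.32 0.21 1.97 0.   0.97 0.24]
```

View pics/i_w.png

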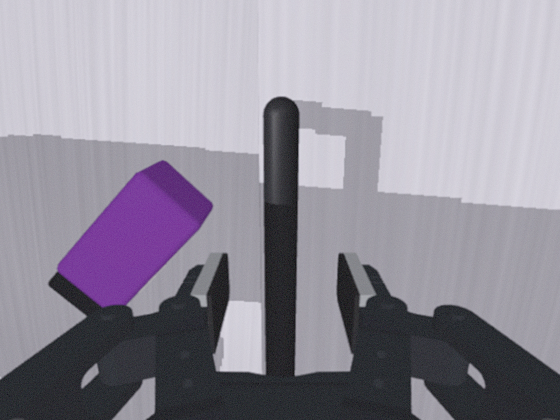

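Call:
{"fn": "arm_command", "kwargs": {"targets": [[0,0,0,0,0,0],[0,0,0,0,0,0],[0,0,0,0,0,0],[0,0,0,0,0,0],[0,0,0,0,0,0],[0,0,0,0,0,0]], "fingers": 0.0, "squeeze": 30}}

```text
clock: 12.1
eef_pos: [464.2, 155.5, 178.7]
tcp_rot: [-3.141, 0.002, 0.076]
contact_force: [-5.7, -0.3, 7.8]
opening: 0.131
```

```bash
cat >> h.py <<'E'
# lid arc: bar position in box x/z for angle th, tool pitch be (tool z = down tilted; be>0: body leans back (+x))
ex=np.array([np.cos(.074),np.sin(.074),0]);ez=np.array([0,0,1.])
def lidpose(th,be,bar0,off=19):
    hg=bar0+182*ex-42*ez
    a=np.arctan2(42,182)+th;b=hg+186.8*(-np.cos(a)*ex+np.sin(a)*ez)
    z=-np.cos(be)*ez-np.sin(be)*ex
    return pose(z,np.cos(be)*ex-np.sin(be)*ez,b,True,off)
E
python3 - <<'E'
from h import *
st()
E
```

```text
t 12.1 p [464.2 155.5 178.7] o [-3.141e+00  2.000e-03  7.600e-02] F [-5.7 -0.3  7.8] T [ 0.03  0.96 -0.08] open 0.131 q [0.32 0.21 1.97 0.   0.97 0.24]
```

```bash
python3 - <<'E'
from h import *
bar0=np.array([464.3,155.4,197.])
ths=np.arange(0,1.951,.15); bes=[max(0,(t-.75)/1.2*.5) for t in ths]
P=[lidpose(t,b,bar0) for t,b in zip(ths,bes)]
for i in range(len(P)-1):
    print(round(ths[i],2),'->',round(ths[i+1],2),P[i+1][:3,3].round(0),end=' ');steps(P[i],P[i+1],4)
E
```

```text
0.0 -> 0.15 [473. 156. 205.] n 4 row [0.0021, -0.0, -0.0067, 0.0, 0.0, 0.0]
0.15 -> 0.3 [485. 157. 230.] n 4 row [0.0031, 0.0, -0.0063, 0.0, 0.0, 0.0]
0.3 -> 0.45 [501. 158. 253.] n 4 row [0.004, 0.0, -0.0058, 0.0, 0.0, 0.0]
0.45 -> 0.6 [520. 160. 273.] n 4 row [0.0048, 0.0, -0.0051, 0.0, 0.0, 0.0]
0.6 -> 0.75 [542. 161. 291.] n 4 row [0.0055, 0.0, -0.0043, 0.0, 0.0, 0.0]
0.75 -> 0.9 [565. 163. 305.] n 4 row [0.0057, -0.0, -0.0036, -0.0, -0.0156, -0.0]
0.9 -> 1.05 [589. 165. 315.] n 4 row [0.006, -0.0, -0.0031, 0.0, -0.0156, -0.0]
1.05 -> 1.2 [616. 167. 321.] n 4 row [0.0062, -0.0, -0.0025, 0.0, -0.0156, 0.0]
1.2 -> 1.35 [642. 169. 323.] n 4 row [0.0064, 0.0, -0.0019, -0.0, -0.0156, -0.0]
1.35 -> 1.5 [669. 171. 321.] n 4 row [0.0066, -0.0, -0.0013, 0.0, -0.0156, -0.0]
1.5 -> 1.65 [695. 173. 315.] n 4 row [0.0067, 0.0, -0.0007, 0.0, -0.0156, -0.0]
1.65 -> 1.8 [720. 174. 306.] n 4 row [0.0067, -0.0, -0.0001, -0.0, -0.0156, 0.0]
1.8 -> 1.95 [743. 176. 292.] n 4 row [0.0067, 0.0, 0.0005, -0.0, -0.0156, -0.0]
```

Call:
{"fn": "arm_command", "kwargs": {"targets": [[0.0021,0,-0.0067,0,0,0],[0.0021,0,-0.0067,0,0,0],[0.0021,0,-0.0067,0,0,0],[0.0021,0,-0.0067,0,0,0],[0.0031,0,-0.0063,0,0,0],[0.0031,0,-0.0063,0,0,0],[0.0031,0,-0.0063,0,0,0],[0.0031,0,-0.0063,0,0,0]]}}

```text
clock: 12.77
eef_pos: [483.4, 156.8, 230.0]
tcp_rot: [3.141, 0.006, 0.076]
contact_force: [-7.6, 0.7, -0.6]
opening: 0.131
```

```bash
python3 - <<'E'
from h import *
st()
f=r.grab_frame('wrist');cv2.imwrite('pics/j_w.png',f['image'])
E
```

```text
t 12.77 p [483.4 156.8 230. ] o [3.141 0.006 0.076] F [-7.6  0.7 -0.6] T [0.16 1.44 0.02] open 0.131 q [0.31 0.18 1.88 0.   1.1  0.23]
```

View pics/j_w.png

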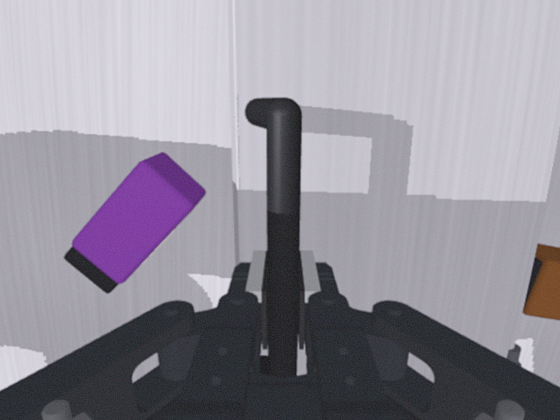

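Call:
{"fn": "arm_command", "kwargs": {"targets": [[0.004,0,-0.0058,0,0,0],[0.004,0,-0.0058,0,0,0],[0.004,0,-0.0058,0,0,0],[0.004,0,-0.0058,0,0,0],[0.0048,0,-0.0051,0,0,0],[0.0048,0,-0.0051,0,0,0],[0.0048,0,-0.0051,0,0,0],[0.0048,0,-0.0051,0,0,0],[0.0055,0,-0.0043,0,0,0],[0.0055,0,-0.0043,0,0,0],[0.0055,0,-0.0043,0,0,0],[0.0055,0,-0.0043,0,0,0]]}}

```text
clock: 13.82
eef_pos: [540.5, 160.9, 293.1]
tcp_rot: [3.141, 0.005, 0.076]
contact_force: [-7.5, -1.5, 8.0]
opening: 0.128
```

Call:
{"fn": "arm_command", "kwargs": {"targets": [[0.0057,0,-0.0036,0,-0.0156,0],[0.0057,0,-0.0036,0,-0.0156,0],[0.0057,0,-0.0036,0,-0.0156,0],[0.0057,0,-0.0036,0,-0.0156,0],[0.006,0,-0.0031,0,-0.0156,0],[0.006,0,-0.0031,0,-0.0156,0],[0.006,0,-0.0031,0,-0.0156,0],[0.006,0,-0.0031,0,-0.0156,0]]}}

```text
clock: 14.48
eef_pos: [590.8, 164.5, 317.3]
tcp_rot: [3.141, 0.126, 0.076]
contact_force: [-5.1, -2.5, 6.8]
opening: 0.122
```

```bash
python3 - <<'E'
from h import *
st()
F={n:r.grab_frame(n) for n in ['side','wrist']}
cv2.imwrite('pics/k_w.png',F['wrist']['image']);cv2.imwrite('pics/k_s.png',F['side']['image'])
E
```

```text
t 14.48 p [590.8 164.5 317.3] o [3.141 0.126 0.076] F [-5.1 -2.5  6.8] T [-0.49  1.12  0.02] open 0.122 q [0.26 0.34 1.47 0.02 1.46 0.18]
```

View pics/k_w.png

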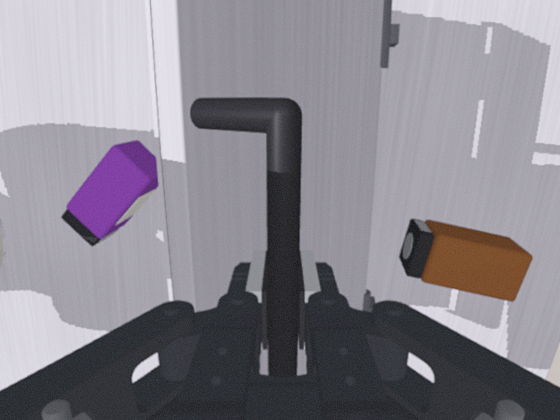

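View pics/k_s.png

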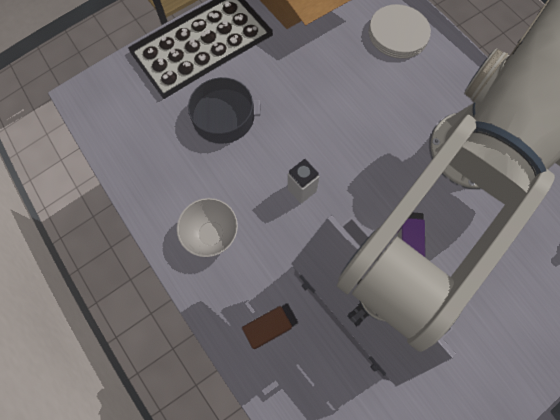

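Call:
{"fn": "arm_command", "kwargs": {"targets": [[0.0062,0,-0.0023,0,-0.0156,0],[0.0062,0,-0.0023,0,-0.0156,0],[0.0062,0,-0.0023,0,-0.0156,0],[0.0062,0,-0.0023,0,-0.0156,0],[0.0064,0,-0.0017,0,-0.0156,0],[0.0064,0,-0.0017,0,-0.0156,0],[0.0064,0,-0.0017,0,-0.0156,0],[0.0064,0,-0.0017,0,-0.0156,0]]}}

```text
clock: 15.25
eef_pos: [643.9, 168.2, 324.2]
tcp_rot: [3.14, 0.249, 0.076]
contact_force: [-1.2, -4.2, 8.9]
opening: 0.124
```

Call:
{"fn": "arm_command", "kwargs": {"targets": [[0.0066,0,-0.0012,0,-0.0156,0],[0.0066,0,-0.0012,0,-0.0156,0],[0.0066,0,-0.0012,0,-0.0156,0],[0.0066,0,-0.0012,0,-0.0156,0]]}}

```text
clock: 15.58
eef_pos: [670.7, 170.0, 321.5]
tcp_rot: [3.14, 0.311, 0.075]
contact_force: [-0.9, -3.9, 4.4]
opening: 0.125
```

```bash
python3 - <<'E'
from h import *
st()
F={n:r.grab_frame(n) for n in ['wrist']}
cv2.imwrite('pics/l_w.png',F['wrist']['image'])
bar0=np.array([464.3,155.4,197.]);shp(lidpose(1.5,.3125,bar0));shp(cur())
E
```

```text
t 15.58 p [670.7 170.  321.5] o [3.14  0.311 0.075] F [-0.9 -3.9  4.4] T [-0.58  0.28  0.12] open 0.125 q [0.22 0.58 1.12 0.04 1.75 0.15]
end [668.9 170.6 321.5] z [-0.307 -0.023 -0.952] x [ 0.949  0.07  -0.307]
end [672.  170.1 321. ] z [-0.305 -0.024 -0.952] x [ 0.949  0.071 -0.306]
```

View pics/l_w.png

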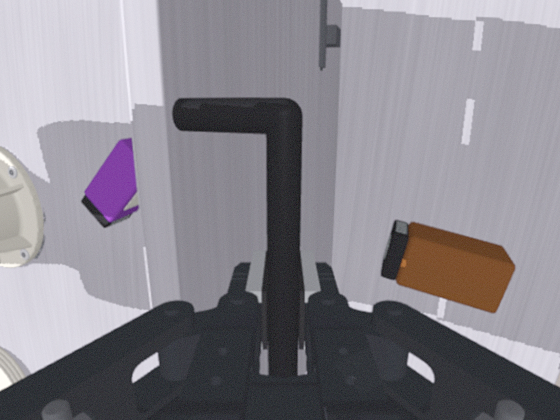

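Call:
{"fn": "arm_command", "kwargs": {"targets": [[0.0067,0,-0.0007,0,-0.0156,0],[0.0067,0,-0.0007,0,-0.0156,0],[0.0067,0,-0.0007,0,-0.0156,0],[0.0067,0,-0.0007,0,-0.0156,0],[0.0067,0,-0.0001,0,-0.0156,0],[0.0067,0,-0.0001,0,-0.0156,0],[0.0067,0,-0.0001,0,-0.0156,0],[0.0067,0,-0.0001,0,-0.0156,0]]}}

```text
clock: 16.3
eef_pos: [721.5, 173.6, 304.0]
tcp_rot: [3.14, 0.437, 0.075]
contact_force: [0.7, -3.3, 2.6]
opening: 0.126
```

Call:
{"fn": "arm_command", "kwargs": {"targets": [[0.0065,0,0.0005,0,-0.0156,0],[0.0065,0,0.0005,0,-0.0156,0],[0,0,0,0,0,0]]}}

```text
clock: 16.55
eef_pos: [733.9, 174.5, 296.4]
tcp_rot: [3.14, 0.467, 0.074]
contact_force: [2.3, -4.8, 1.0]
opening: 0.129
```

```bash
python3 - <<'E'
from h import *
st()
bar0=np.array([464.3,155.4,197.])
hg=bar0+182*ex-42*ez
T=cur();g=T[:3,3]-19*T[:3,2];d=g-hg;a=np.arctan2(d[2],-(d@ex));print('theta',a-np.arctan2(42,182),'rad',np.hypot(d[2],d@ex))
F={n:r.grab_frame(n) for n in ['wrist','side']}
cv2.imwrite('pics/m_w.png',F['wrist']['image']);cv2.imwrite('pics/m_s.png',F['side']['image'])
E
```

```text
t 16.55 p [733.9 174.5 296.4] o [3.14  0.467 0.074] F [ 2.3 -4.8  1. ] T [-0.65 -0.6   0.29] open 0.129 q [0.21 0.82 0.79 0.06 1.99 0.14]
theta 1.8929300265368938 rad 185.60645695805522
```

View pics/m_w.png

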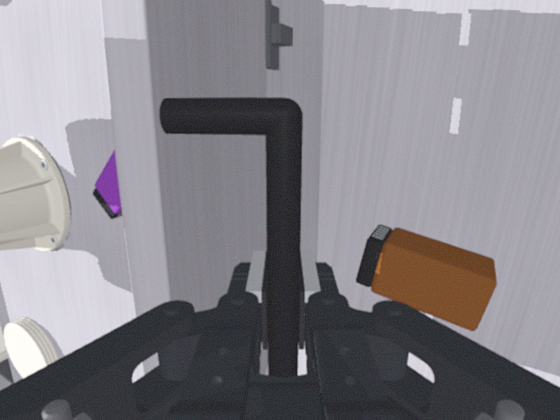

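View pics/m_s.png

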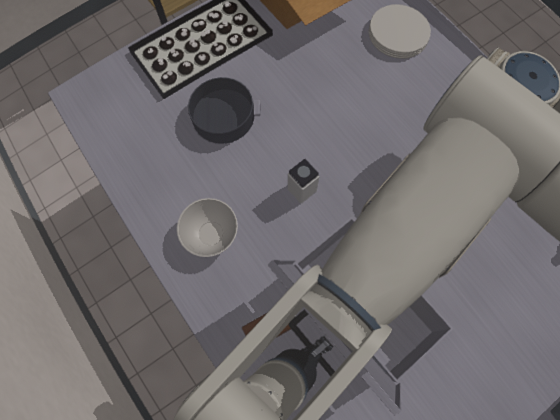

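Call:
{"fn": "arm_command", "kwargs": {"targets": [[0.0032,0,0.0005,0,-0.008,0],[0.0032,0,0.0005,0,-0.008,0],[0.0032,0,0.0005,0,-0.008,0],[0,0,0,0,0,0]]}}

```text
clock: 16.98
eef_pos: [741.3, 175.0, 291.4]
tcp_rot: [3.14, 0.49, 0.074]
contact_force: [3.3, -5.4, 2.7]
opening: 0.128
```

```bash
python3 - <<'E'
from h import *
st()
bar0=np.array([464.3,155.4,197.])
hg=bar0+182*ex-42*ez
T=cur();g=T[:3,3]-19*T[:3,2];d=g-hg;a=np.arctan2(d[2],-(d@ex));print('theta',a-np.arctan2(42,182),'rad',np.hypot(d[2],d@ex))
E
```

```text
t 16.98 p [741.3 175.  291.4] o [3.14  0.49  0.074] F [ 3.3 -5.4  2.7] T [-0.7  -0.44  0.38] open 0.128 q [0.2  0.86 0.74 0.07 2.03 0.14]
theta 1.94329254099504 rad 185.5418765503916
```

Call:
{"fn": "arm_command", "kwargs": {"targets": [[0,0,0,0,0,0],[0,0,0,0,0,0],[0,0,0,0,0,0],[0,0,0,0,0,0]], "fingers": 0.03}}

```text
clock: 17.32
eef_pos: [739.7, 176.6, 290.8]
tcp_rot: [-3.141, 0.493, 0.077]
contact_force: [-1.0, -0.1, 1.0]
opening: 0.351
```

```bash
python3 - <<'E'
from h import *
st()
f=r.grab_frame('wrist');cv2.imwrite('pics/n_w.png',f['image'])
E
```

```text
t 17.32 p [739.7 176.6 290.8] o [-3.141  0.493  0.077] F [-1.  -0.1  1. ] T [ 0.02 -0.17  0.03] open 0.351 q [0.2  0.85 0.75 0.07 2.03 0.14]
```

View pics/n_w.png

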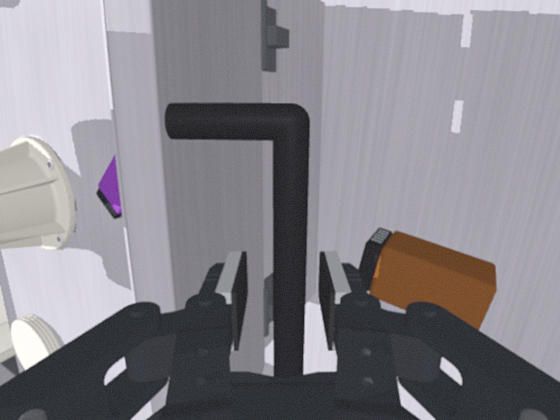

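Call:
{"fn": "arm_command", "kwargs": {"targets": [[0,0,-0.012,0,0,0],[0,0,-0.012,0,0,0],[0,0,-0.015,0,0,0],[0,0,-0.02,0,0,0],[0,0,-0.025,0,0,0],[0,0,-0.025,0,0,0],[0,0,-0.015,0,0,0],[0,0,0,0,0,0]]}}

```text
clock: 18.03
eef_pos: [799.1, 180.9, 400.5]
tcp_rot: [-3.141, 0.49, 0.076]
contact_force: [0.9, 0.3, -1.2]
opening: 0.348
```

```bash
python3 - <<'E'
from h import *
st()
T0=cur();shp(T0)
U=T0.copy();U[2,3]+=60;steps(T0,U,3)
A=pose([0,0,-1],[.997,.076,0],[560,0,400]);n=steps(U,A)
for k in range(0,n+1,3): shp(U@np.real(expm(np.real(logm(np.linalg.inv(U)@A))*k/n)))
B=pose([0,0,-1],[.997,.076,0],[490,-190,190]);steps(A,B)
E
```

```text
t 18.03 p [799.1 180.9 400.5] o [-3.141  0.49   0.076] F [ 0.9  0.3 -1.2] T [-0.03 -0.28  0.02] open 0.348 q [0.2  1.09 0.07 0.09 2.47 0.18]
end [799.1 180.9 400.5] z [-0.47  -0.036 -0.882] x [ 0.88   0.067 -0.471]
n 3 row [-0.0094, -0.0, -0.0176, -0.0, -0.0, -0.0]
n 11 row [-0.0209, 0.0147, 0.0115, -0.0, 0.0446, 0.0]
end [799.1 180.9 460.5] z [-0.47  -0.036 -0.882] x [ 0.88   0.067 -0.471]
end [731.4 131.4 456.4] z [-0.348 -0.026 -0.937] x [ 0.934  0.071 -0.349]
end [664.9  81.9 442.9] z [-0.22  -0.017 -0.975] x [ 0.972  0.074 -0.221]
end [600.8  32.7 420.1] z [-0.089 -0.007 -0.996] x [ 0.993  0.076 -0.089]
n 10 row [-0.0084, 0.0184, 0.021, 0.0, 0.0, -0.0]
```

```bash
python3 - <<'E'
from h import *
T0=cur()
A=pose([0,0,-1],[.997,.076,0],[560,0,400]);n=steps(T0,A,12)
for k in range(0,n+1,3): shp(T0@np.real(expm(np.real(logm(np.linalg.inv(T0)@A))*k/n)))
E
```

```text
n 12 row [-0.0205, 0.0135, 0.0056, -0.0, 0.0409, 0.0]
end [799.1 180.9 400.5] z [-0.47  -0.036 -0.882] x [ 0.88   0.067 -0.471]
end [739.7 135.7 412. ] z [-0.359 -0.027 -0.933] x [ 0.93   0.071 -0.36 ]
end [679.5  90.4 415.8] z [-0.242 -0.018 -0.97 ] x [ 0.967  0.074 -0.243]
end [619.3  45.2 411.8] z [-0.122 -0.009 -0.992] x [ 0.99   0.076 -0.122]
end [560.  -0. 400.] z [ 0. -0. -1.] x [0.997 0.076 0.   ]
```

Call:
{"fn": "arm_command", "kwargs": {"targets": [[-0.0205,0.0135,0.0056,0,0.0409,0],[-0.0205,0.0135,0.0056,0,0.0409,0],[-0.0205,0.0135,0.0056,0,0.0409,0],[-0.0205,0.0135,0.0056,0,0.0409,0],[-0.0205,0.0135,0.0056,0,0.0409,0],[-0.0205,0.0135,0.0056,0,0.0409,0],[-0.0205,0.0135,0.0056,0,0.0409,0],[-0.0205,0.0135,0.0056,0,0.0409,0],[-0.0205,0.0135,0.0056,0,0.0409,0],[-0.0205,0.0135,0.0056,0,0.0409,0],[-0.0205,0.0135,0.0056,0,0.0409,0],[-0.0205,0.0135,0.0056,0,0.0409,0]], "fingers": 0.0854}}

```text
clock: 19.03
eef_pos: [575.2, 12.6, 404.6]
tcp_rot: [-3.141, 0.031, 0.075]
contact_force: [-0.8, -0.0, -0.2]
opening: 1.0
```

Call:
{"fn": "arm_command", "kwargs": {"targets": [[-0.0084,0.0184,0.021,0,0,0],[-0.0084,0.0184,0.021,0,0,0],[-0.0084,0.0184,0.021,0,0,0],[-0.0084,0.0184,0.021,0,0,0],[-0.0084,0.0184,0.021,0,0,0],[-0.0084,0.0184,0.021,0,0,0],[-0.0084,0.0184,0.021,0,0,0],[-0.0084,0.0184,0.016,0,0,0],[-0.0084,0.0184,0.01,0,0,0],[-0.0084,0.0184,0.01,0,0,0],[0,0,0,0,0,0],[0,0,0,0,0,0]]}}

```text
clock: 20.03
eef_pos: [499.7, -176.8, 224.1]
tcp_rot: [-3.14, 0.035, 0.073]
contact_force: [-0.2, -0.7, -0.2]
opening: 0.998
```

```bash
python3 - <<'E'
from h import *
import pickle
st()
F={n:r.grab_frame(n) for n in ['wrist','side','top']};pickle.dump(F,open('F3.pkl','wb'))
for n in F: cv2.imwrite(f'pics/o_{n}.png',F[n]['image'])
E
```

```text
t 20.03 p [ 499.7 -176.8  224.1] o [-3.14   0.035  0.073] F [-0.2 -0.7 -0.2] T [ 0.05 -0.09  0.01] open 0.998 q [-0.34  0.23  1.82 -0.01  1.12 -0.4 ]
```

View pics/o_wrist.png

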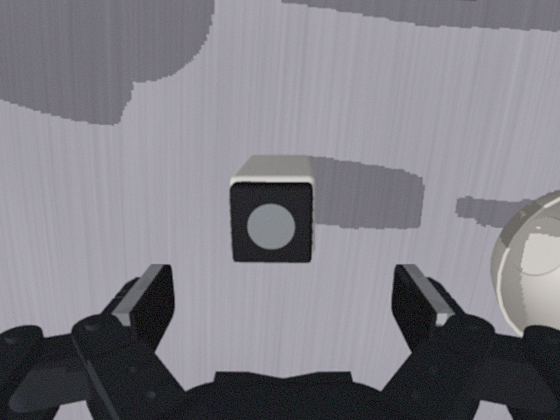

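View pics/o_side.png

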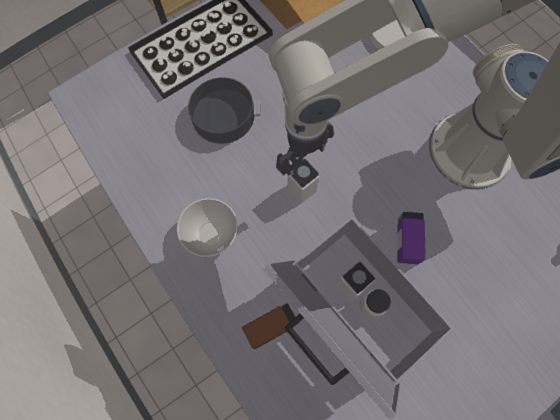

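View pics/o_top.png

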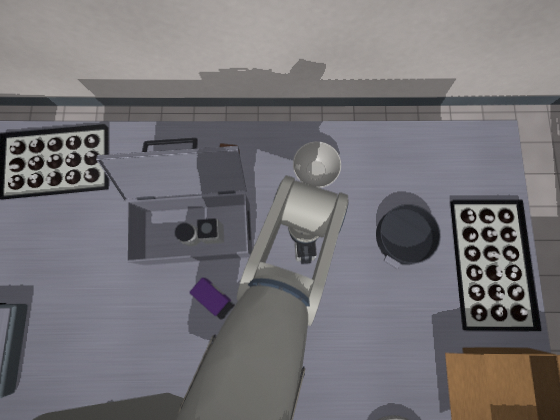

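```bash
python3 - <<'E'
from h import *
import pickle
F=pickle.load(open('F3.pkl','rb'));W,S,T=F['wrist'],F['side'],F['top']
P=[onz(W,u,v,130) for u,v in [(232,182),(312,182),(311,262),(234,262)]]
m=sum(P)/4;print('can',m.round(1),'w',np.linalg.norm(P[0]-P[1]).round(1),np.linalg.norm(P[1]-P[2]).round(1),'dir',np.arctan2(*(P[1]-P[0])[[1,0]]),np.arctan2(*(P[2]-P[3])[[1,0]]))
print('side can',onz(S,304,172,130).round(1))
print('round top',onz(T,184,232,122).round(1),'side',onz(S,378,301,122).round(1))
print('sq top',onz(T,207,228,142).round(1),'side',onz(S,358,277,142).round(1))
crop(T,120,180,260,270,'pics/p_t.png',5.5)
crop(S,290,215,455,380,'pics/p_s.png',3.5)
E
```

```text
can [ 491.  -187.9  130. ] w 52.3 56.5 dir 0.08056160916168231 0.08954757185466375
side can [ 489.8 -187.1  130. ]
round top [536.9 175.8 122. ] side [541.3 178.6 122. ]
sq top [545.6 103.  142. ] side [548.9 106.2 142. ]
```

View pics/p_t.png

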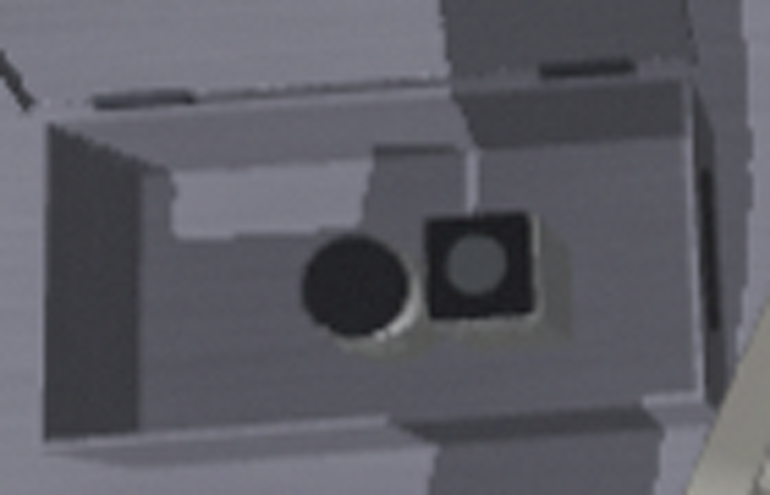

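View pics/p_s.png

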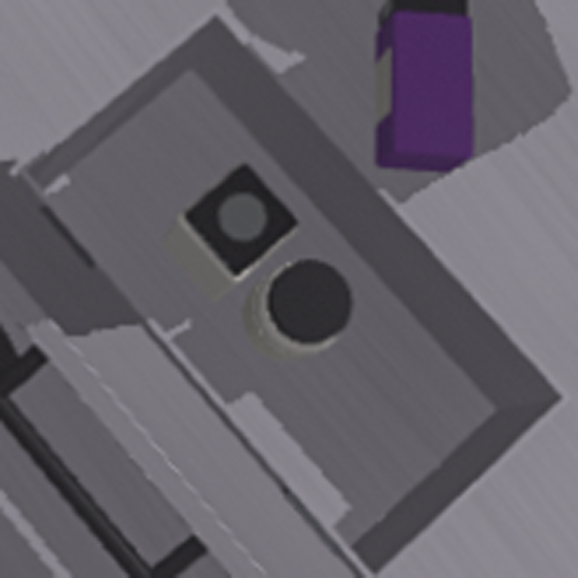

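```bash
python3 - <<'E'
from h import *
import pickle
F=pickle.load(open('F3.pkl','rb'));S,T=F['side'],F['top']
ct=lambda x,y,z:onz(T,120+(x+.5)/5.5-.5,180+(y+.5)/5.5-.5,z)
cs=lambda x,y,z:onz(S,290+(x+.5)/3.5-.5,215+(y+.5)/3.5-.5,z)
ey=np.cross(ez,ex);c=np.array([549,161.7,0])
bf=lambda p:np.round([(p-c)@ex,(p-c)@ey],1)
for n,a in dict(RL=(48,122),FL=(45,440),FR=(703,402),RR=(690,80)).items(): print('top',n,bf(ct(*a,153)))
for n,a in dict(FR=(217,17),FL=(560,397),RL=(372,572),RR=(28,175)).items(): print('side',n,bf(cs(*a,153)))
print('round',bf(ct(355,286,122)),bf(cs(309,302,122)),'leftedge',bf(ct(302,286,122)))
print('sq',bf(ct(481,265,142)),bf(cs(241,220,142)))
st();T0=cur()
A=pose([0,0,-1],[np.cos(.083),np.sin(.083),0],[490.5,-187.7,150]);steps(T0,A,5)
B=A.copy();B[2,3]=79;steps(A,B,5)
E
```

```text
top RL [ 87.6 169.7]
top FL [-84.1 169.1]
top FR [ -91.3 -175.1]
top RR [  84.6 -177.5]
side FR [ -84.8 -168.1]
side FL [-82.9 170.5]
side RL [ 86.6 168.1]
side RR [  86.9 -167.9]
round [-9.8 14.5] [-6.4 17.2] leftedge [-7.5 43.4]
sq [ -7.  -58.5] [ -4.3 -53.7]
t 20.18 p [ 501.5 -176.1  225.3] o [-3.141  0.033  0.075] F [-0.3 -0.  -0.6] T [-0.01 -0.06  0.03] open 1.001 q [-0.33  0.23  1.82 -0.01  1.12 -0.4 ]
n 5 row [-0.0021, 0.0021, 0.0151, -0.0002, 0.0065, -0.0016]
n 5 row [-0.0, 0.0, 0.0142, 0.0, 0.0, -0.0]
```

Call:
{"fn": "arm_command", "kwargs": {"targets": [[-0.0021,0.0021,0.0151,0,0.0065,-0.0016],[-0.0021,0.0021,0.0151,0,0.0065,-0.0016],[-0.0021,0.0021,0.0151,0,0.0065,-0.0016],[-0.0021,0.0021,0.0151,0,0.0065,-0.0016],[-0.0021,0.0021,0.0151,0,0.0065,-0.0016],[0,0,0,0,0,0],[0,0,0,0,0,0]]}}

```text
clock: 20.77
eef_pos: [490.0, -187.4, 149.7]
tcp_rot: [-3.14, 0.002, 0.083]
contact_force: [0.1, -0.3, -0.1]
opening: 1.003
```

```bash
python3 - <<'E'
from h import *
st();T0=cur()
f=r.grab_frame('wrist');cv2.imwrite('pics/q_w.png',f['image'])
B=pose([0,0,-1],[np.cos(.083),np.sin(.083),0],[490.5,-187.7,79]);steps(T0,B,6)
E
```

```text
t 20.77 p [ 490.  -187.4  149.7] o [-3.14e+00  2.00e-03  8.30e-02] F [ 0.1 -0.3 -0.1] T [-0.04  0.03 -0.02] open 1.003 q [-0.37  0.3   1.92  0.    0.93 -0.45]
n 6 row [0.0001, 0.0001, 0.0118, -0.0003, 0.0003, 0.0]
```

View pics/q_w.png

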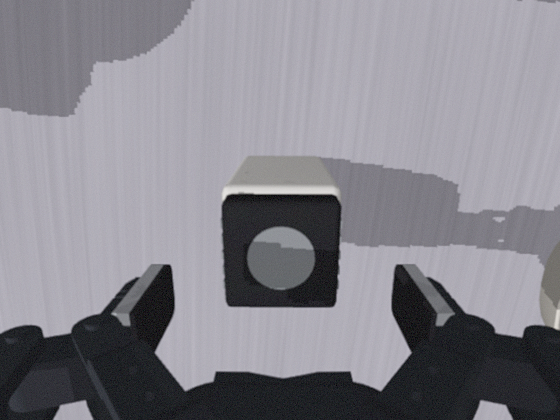

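Centred between the pads (cap 223–340, pads 174–393). Descend and grip.

Call:
{"fn": "arm_command", "kwargs": {"targets": [[0.0001,0.0001,0.0118,0,0,0],[0.0001,0.0001,0.0118,0,0,0],[0.0001,0.0001,0.0118,0,0,0],[0.0001,0.0001,0.0118,0,0,0],[0.0001,0.0001,0.0118,0,0,0],[0.0001,0.0001,0.0118,0,0,0],[0,0,0,0,0,0],[0,0,0,0,0,0]]}}

```text
clock: 21.48
eef_pos: [490.9, -188.4, 79.0]
tcp_rot: [-3.14, 0.001, 0.083]
contact_force: [-0.3, -0.0, 0.5]
opening: 1.001
```

Call:
{"fn": "arm_command", "kwargs": {"targets": [[0,0,0,0,0,0],[0,0,0,0,0,0],[0,0,0,0,0,0],[0,0,0,0,0,0],[0,0,0,0,0,0],[0,0,0,0,0,0]], "fingers": 0.05, "squeeze": 40}}

```text
clock: 21.98
eef_pos: [491.0, -188.8, 79.8]
tcp_rot: [-3.141, 0.0, 0.083]
contact_force: [-2.4, 0.7, 6.2]
opening: 0.72
```

```bash
python3 - <<'E'
from h import *
st();T0=cur()
U=T0.copy();U[2,3]+=170;steps(T0,U,8)
ey=np.cross(ez,ex);c=np.array([549,161.7,0])
p=c+108*ey+0*ex;print(p)
A=pose([0,0,-1],[np.cos(.074),np.sin(.074),0],[p[0],p[1],U[2,3]]);n=steps(U,A);shp(A)
E
```

```text
t 21.98 p [ 491.  -188.8   79.8] o [-3.141  0.     0.083] F [-2.4  0.7  6.2] T [ 0.03  0.34 -0.01] open 0.72 q [-0.37  0.4   1.96  0.    0.77 -0.45]
n 8 row [-0.0, -0.0, -0.0212, -0.0, 0.0, 0.0]
[541.01529204 269.40443091   0.        ]
n 16 row [0.0054, -0.0283, 0.0, -0.0001, 0.0, 0.0005]
end [541.  269.4 249.8] z [ 0.  0. -1.] x [0.997 0.074 0.   ]
```

Call:
{"fn": "arm_command", "kwargs": {"targets": [[0,0,-0.012,0,0,0],[0,0,-0.0212,0,0,0],[0,0,-0.0212,0,0,0],[0,0,-0.0212,0,0,0],[0,0,-0.0212,0,0,0],[0,0,-0.0212,0,0,0],[0,0,-0.0212,0,0,0],[0,0,-0.0212,0,0,0],[0,0,-0.0212,0,0,0],[0,0,-0.01,0,0,0],[0,0,0,0,0,0]]}}

```text
clock: 22.9
eef_pos: [492.0, -189.2, 272.8]
tcp_rot: [3.141, -0.003, 0.083]
contact_force: [1.0, 0.2, -4.6]
opening: 0.718
```

Call:
{"fn": "arm_command", "kwargs": {"targets": [[0.0054,-0.0283,0,0,0,0.0005],[0.0054,-0.0283,0,0,0,0.0005],[0.0054,-0.0283,0,0,0,0.0005],[0.0054,-0.0283,0,0,0,0.0005],[0.0054,-0.0283,0,0,0,0.0005],[0.0054,-0.0283,0,0,0,0.0005],[0.0054,-0.0283,0,0,0,0.0005],[0.0054,-0.0283,0,0,0,0.0005],[0.0054,-0.0283,0,0,0,0.0005],[0.0054,-0.0283,0,0,0,0.0005],[0.0054,-0.0283,0,0,0,0.0005],[0.0054,-0.0283,0,0,0,0.0005],[0.0054,-0.0283,0,0,0,0.0005],[0.0054,-0.0283,0,0,0,0.0005],[0.0054,-0.0283,0,0,0,0.0005],[0.0054,-0.0283,0,0,0,0.0005],[0,0,0,0,0,0],[0,0,0,0,0,0],[0,0,0,0,0,0]]}}

```text
clock: 24.48
eef_pos: [540.6, 268.8, 269.3]
tcp_rot: [3.142, 0.003, 0.075]
contact_force: [1.1, -0.7, -3.1]
opening: 0.721
```

```bash
python3 - <<'E'
from h import *
import pickle
st();T0=cur()
F={n:r.grab_frame(n) for n in ['wrist','side','top']};pickle.dump(F,open('F4.pkl','wb'))
for n in F: cv2.imwrite(f'pics/r_{n}.png',F[n]['image'])
A=pose([0,0,-1],[np.cos(.074),np.sin(.074),0],[541,269.4,180]);n=steps(T0,A,6)
E
```

```text
t 24.48 p [540.6 268.8 269.3] o [3.142e+00 3.000e-03 7.500e-02] F [ 1.1 -0.7 -3.1] T [-0.01  0.   -0.01] open 0.721 q [0.46 0.29 1.64 0.   1.22 0.38]
n 6 row [0.0001, -0.0001, 0.0149, 0.0, 0.0006, 0.0002]
```

View pics/r_wrist.png

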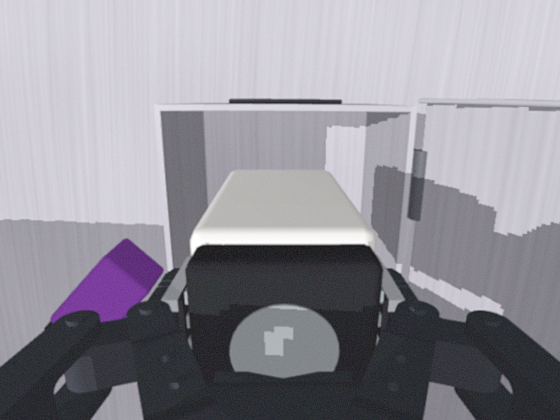

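View pics/r_side.png

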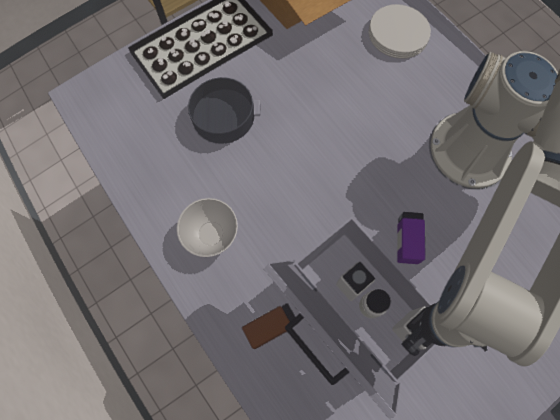

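View pics/r_top.png

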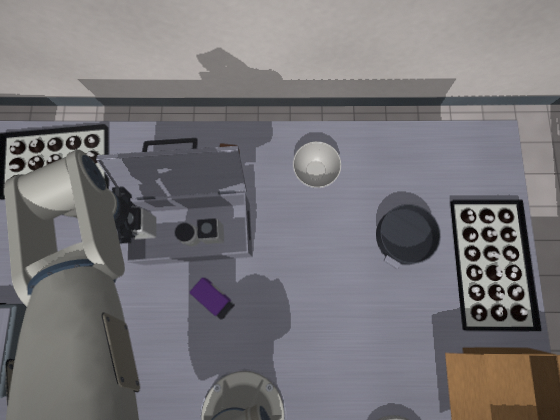

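Call:
{"fn": "arm_command", "kwargs": {"targets": [[0.0001,-0.0001,0.0149,0,0.0006,0.0002],[0.0001,-0.0001,0.0149,0,0.0006,0.0002],[0.0001,-0.0001,0.0149,0,0.0006,0.0002],[0.0001,-0.0001,0.0149,0,0.0006,0.0002],[0.0001,-0.0001,0.0149,0,0.0006,0.0002],[0.0001,-0.0001,0.0149,0,0.0006,0.0002],[0,0,0.01,0,0,0],[0,0,0.01,0,0,0],[0,0,0,0,0,0],[0,0,0,0,0,0]]}}

```text
clock: 25.47
eef_pos: [542.0, 269.8, 161.4]
tcp_rot: [-3.141, -0.002, 0.073]
contact_force: [0.3, -0.2, -4.1]
opening: 0.72
```

```bash
python3 - <<'E'
from h import *
st()
F={n:r.grab_frame(n) for n in ['wrist','top']}
cv2.imwrite('pics/s_w.png',F['wrist']['image']);crop(F['top'],60,120,270,280,'pics/s_t.png',3.5)
E
```

```text
t 25.47 p [542.  269.8 161.4] o [-3.141e+00 -2.000e-03  7.300e-02] F [ 0.3 -0.2 -4.1] T [ 0.02 -0.    0.03] open 0.72 q [0.46 0.4  1.74 0.   1.   0.39]
```

View pics/s_w.png

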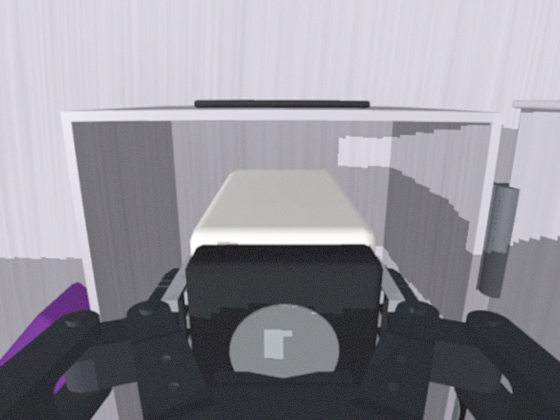

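View pics/s_t.png

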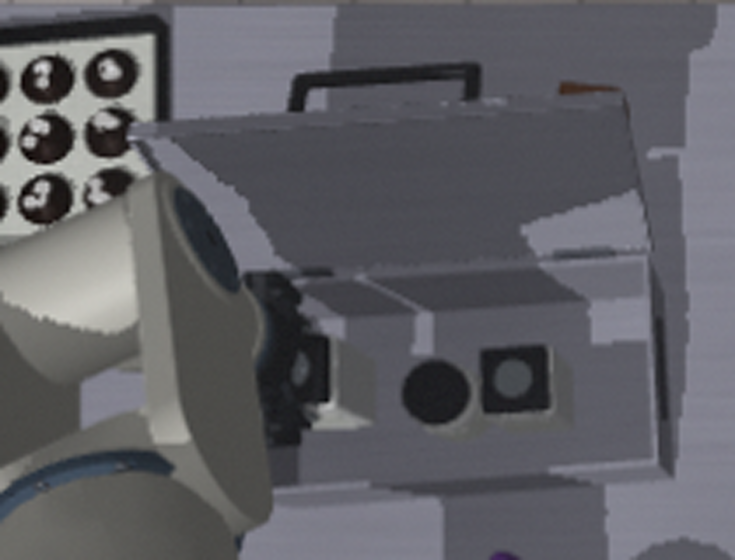

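Call:
{"fn": "arm_command", "kwargs": {"targets": [[0,0,0.0105,0,0,0],[0,0,0.0105,0,0,0],[0,0,0.0105,0,0,0],[0,0,0.0105,0,0,0],[0,0,0.0105,0,0,0],[0,0,0.0105,0,0,0],[0,0,0,0,0,0],[0,0,0,0,0,0]]}}

```text
clock: 26.23
eef_pos: [541.7, 270.0, 97.5]
tcp_rot: [-3.141, -0.001, 0.073]
contact_force: [-0.3, -0.9, -3.4]
opening: 0.719
```

Call:
{"fn": "arm_command", "kwargs": {"targets": [[0,0,0.001,0,0,0],[0,0,0.001,0,0,0],[0,0,0.001,0,0,0],[0,0,0.001,0,0,0],[0,0,0,0,0,0],[0,0,0,0,0,0]]}}

```text
clock: 26.73
eef_pos: [542.2, 270.3, 94.6]
tcp_rot: [-3.14, -0.003, 0.073]
contact_force: [-0.3, -0.1, -2.1]
opening: 0.716
```

Call:
{"fn": "arm_command", "kwargs": {"targets": [[0,0,0.001,0,0,0],[0,0,0.001,0,0,0],[0,0,0,0,0,0],[0,0,0,0,0,0]]}}

```text
clock: 27.07
eef_pos: [542.1, 270.2, 92.4]
tcp_rot: [-3.14, -0.002, 0.073]
contact_force: [-1.6, 0.8, -2.7]
opening: 0.72
```

Call:
{"fn": "arm_command", "kwargs": {"targets": [[0,0,0.0005,0,0,0],[0,0,0.0005,0,0,0],[0,0,0,0,0,0],[0,0,0,0,0,0]]}}

```text
clock: 27.4
eef_pos: [542.2, 270.4, 91.8]
tcp_rot: [-3.14, -0.003, 0.073]
contact_force: [-2.2, 0.9, 1.4]
opening: 0.72
```

Call:
{"fn": "arm_command", "kwargs": {"targets": [[0,0,0.0005,0,0,0],[0,0,0,0,0,0],[0,0,0,0,0,0]]}}

```text
clock: 27.65
eef_pos: [542.2, 270.5, 91.8]
tcp_rot: [-3.14, -0.003, 0.073]
contact_force: [-3.7, 0.5, 7.1]
opening: 0.717
```

Call:
{"fn": "arm_command", "kwargs": {"targets": [[0,0,0,0,0,0],[0,0,0,0,0,0],[0,0,0,0,0,0],[0,0,0,0,0,0],[0,0,0,0,0,0],[0,0,0,0,0,0]], "fingers": 0.0854}}

```text
clock: 28.15
eef_pos: [542.2, 270.2, 90.9]
tcp_rot: [-3.14, -0.002, 0.073]
contact_force: [-0.3, 0.3, -0.2]
opening: 1.002
```

```bash
python3 - <<'E'
from h import *
st()
f=r.grab_frame('wrist');cv2.imwrite('pics/t_w.png',f['image'])
E
```

```text
t 28.15 p [542.2 270.2  90.9] o [-3.14e+00 -2.00e-03  7.30e-02] F [-0.3  0.3 -0.2] T [0.01 0.06 0.01] open 1.002 q [0.46 0.48 1.79 0.   0.87 0.39]
```

View pics/t_w.png

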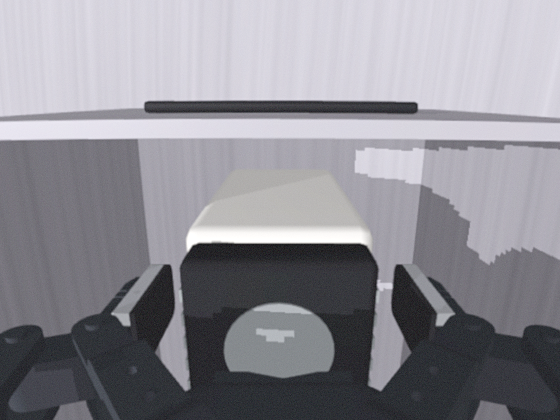

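Released, upright, both pads clear. Withdraw straight up and back away.

Call:
{"fn": "arm_command", "kwargs": {"targets": [[0,0,-0.012,0,0,0],[0,0,-0.015,0,0,0],[0,0,-0.02,0,0,0],[0,0,-0.025,0,0,0],[0,0,-0.03,0,0,0],[0,0,-0.03,0,0,0],[0,0,-0.03,0,0,0],[0,0,-0.03,0,0,0],[-0.015,-0.02,-0.015,0,0,0],[-0.02,-0.03,0,0,0,0],[-0.02,-0.03,0,0,0,0],[-0.02,-0.03,0,0,0,0],[-0.02,-0.03,0,0,0,0],[-0.02,-0.03,0,0,0,0],[-0.01,-0.015,0,0,0,0],[0,0,0,0,0,0],[0,0,0,0,0,0]]}}

```text
clock: 29.62
eef_pos: [402.8, 445.8, 298.6]
tcp_rot: [-3.14, -0.003, 0.076]
contact_force: [0.2, -0.2, -1.0]
opening: 0.999
```

```bash
python3 - <<'E'
from h import *
st()
F={n:r.grab_frame(n) for n in ['side','top']}
for n in F: cv2.imwrite(f'pics/u_{n}.png',F[n]['image'])
crop(F['top'],90,130,270,280,'pics/u_tc.png',4)
T,S=F['top'],F['side']
ey=np.cross(ez,ex);c=np.array([549,161.7,0])
for n,p in dict(can=(542,270,142),rnd=(540,177,122),sq=(547,104.5,142)).items(): print(n,np.round(proj(T,p)),np.round(proj(S,p)))
E
```

```text
t 29.62 p [402.8 445.8 298.6] o [-3.14e+00 -3.00e-03  7.60e-02] F [ 0.2 -0.2 -1. ] T [ 0.03  0.05 -0.04] open 0.999 q [ 0.83  0.26  1.61 -0.    1.27  0.76]
can [150. 229.] [404. 332.]
rnd [184. 231.] [378. 300.]
sq [207. 228.] [358. 276.]
```

View pics/u_side.png

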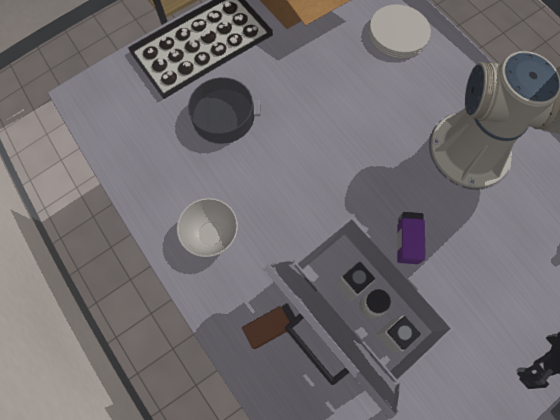

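View pics/u_tc.png

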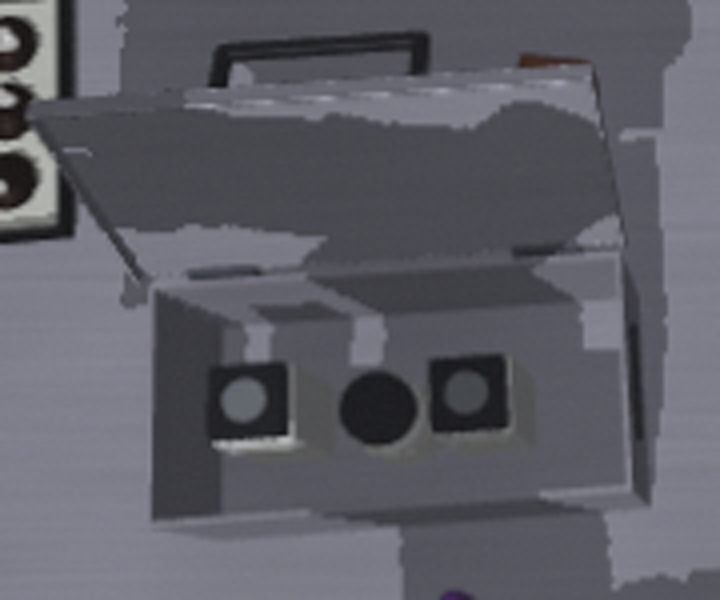

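The side view shows the canister upright in the box at (404,332), exactly where predicted. The jars at (378,300) and (358,277), the tin, the bowl and the other two canisters have not moved. The lid is open and the arm is clear, so I'm handing in.

```bash
python3 -c "
from rig import r
print(r.sign_off())"
```

```text
the job is handed in; nothing more can be done
None
```

The canister now stands upright on the box floor, left of the round jar, and the lid stays open by itself. The job was handed in at about 30 s of the 72 s allowed.

**What I did:**
- I lifted the white canister off the lid and stood it upright on the clear counter, right of the box.
- I gripped the handle bar and led the lid round to about 1.94 rad in roughly 5 s. I let go there, just short of the 1.95 stop.
- I regripped the canister from above, lowered it until it touched the floor (about 7 N), released it and withdrew.

**Last checks:**
- **Positions:** in the final side and top pictures the canister is where I predicted. The lid is open, and the jars, tin, bowl and the brown and purple canisters look unmoved.
- **Forces:** the highest reading was about 20 N, when the canister was first set on the counter. That is well under the limits, but I only read forces at the end of each move, not continuously.
- **Disagreements:** the counter contact came about 5 mm higher than I had worked out. Repeat measurements from different cameras differed by a few millimetres, but the free space left about 30 mm each side. No check failed.

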